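# Clear the relays and nest the parts dishes

## Task

Tidy this repair bench: put every relay that was left in the dishes into the open steel parts tray, and nest all the round grey dishes inside one another in size order, upright and fully down, with the largest one sitting in whichever of the two rimmed rubber stands is free. Leave everything else on the bench where it is.

Things in the scene. Friction and masses are not known exactly. Their poses are not given: they have to be found in the camera images.
- dish1: Round grey plastic dish no. 1 of 5 (1 = largest), straight wall, open top: outer diameter 136 mm, height 48 mm, wall 8 mm thick (inner diameter 120 mm), inner floor 16 mm above its underside. Origin: centre of its underside; z up out of the mouth. The largest.
- dish2: Round grey plastic dish no. 2 of 5 (1 = largest), straight wall, open top: outer diameter 113 mm, height 48 mm, wall 8 mm thick (inner diameter 97 mm), inner floor 16 mm above its underside. Origin: centre of its underside; z up out of the mouth. Nests in the next larger with 3.5 mm to spare all round, its rim then 16 mm above the larger one's. May be absent.
- dish3: Round grey plastic dish no. 3 of 5 (1 = largest), straight wall, open top: outer diameter 90 mm, height 48 mm, wall 8 mm thick (inner diameter 74 mm), inner floor 16 mm above its underside. Origin: centre of its underside; z up out of the mouth. Nests in the next larger with 3.5 mm to spare all round, its rim then 16 mm above the larger one's.
- dish4: Round grey plastic dish no. 4 of 5 (1 = largest), straight wall, open top: outer diameter 67 mm, height 48 mm, wall 8 mm thick (inner diameter 51 mm), inner floor 16 mm above its underside. Origin: centre of its underside; z up out of the mouth. Nests in the next larger with 3.5 mm to spare all round, its rim then 16 mm above the larger one's. May be absent.
- dish5: Round grey plastic dish no. 5 of 5 (1 = largest), straight wall, open top: outer diameter 44 mm, height 48 mm, wall 8 mm thick (inner diameter 28 mm), inner floor 16 mm above its underside. Origin: centre of its underside; z up out of the mouth. Nests in the next larger with 3.5 mm to spare all round, its rim then 16 mm above the larger one's.
- relay1: Plug-in relay, a block 28 (its x) x 36 (its y) x 70 mm (its z), off-white case on a black foot. Origin: centre of its foot's underside; z up through its top. If present, it starts standing upright in dish1, its top 38 mm above the rim. May be absent.
- relay2: Plug-in relay, a block 28 (its x) x 36 (its y) x 70 mm (its z), off-white case on a black foot. Origin: centre of its foot's underside; z up through its top. If present, it starts standing upright in dish1, its top 38 mm above the rim. May be absent.
- relay3: Plug-in relay, a block 28 (its x) x 36 (its y) x 70 mm (its z), off-white case on a black foot. Origin: centre of its foot's underside; z up through its top. If present, it starts standing upright in dish3, its top 38 mm above the rim. May be absent.
- stand_a: Round black rubber dish stand on the left (+y) side, fixed: floor 5 mm thick, raised rim 14 mm high, outer diameter 172 mm, inner diameter 156 mm. Origin: centre of its underside. One of the two stands is occupied by the reel or the tin.
- stand_b: Round black rubber dish stand on the right (-y) side, fixed: floor 5 mm thick, raised rim 14 mm high, outer diameter 172 mm, inner diameter 156 mm. Origin: centre of its underside. One of the two stands is occupied by the reel or the tin.
- tray: Open steel parts tray for the relays, fixed: 140 (its x) x 190 (its y) x 32 mm high, walls and floor 4 mm thick. Origin: centre of its underside.
- reel: Empty wooden reel, 96 mm across, 56 mm high, upright in stand_a if present, else absent. Leave alone. Origin: centre of its underside.
- tin: Closed round tin, 90 mm across, 60 mm high, upright in stand_b if present, else absent (exactly one of reel and tin is present). Leave alone. Origin: centre of its underside.
- meter: Yellow hand-held meter lying flat, 85 (x) x 150 (y) x 49 mm high. Leave alone. Origin: centre of its underside.
- pad: Brass tip-cleaner tub on a wooden block, 100 (x) x 70 (y) x 50 mm high. Leave alone. Origin: centre of its underside.
- flux: Small white bottle, 40 mm across, 90 mm high, at the far side. Leave alone. Origin: centre of its underside.
- spray: Spray can, 60 mm across, 120 mm high, at the far side. Leave alone. Origin: centre of its underside.
Mind the look-alikes: they are no part of the job. Leave any orange or turquoise look-alike of the dish4 alone.

How it is judged (in metres and radians):
At the end, for the whole second after the job is handed in: Every relay present lies or stands inside the steel tray; the largest dish sits flat on the floor of the free stand (within 13 mm of its centre); every other dish present sits fully down in the next larger one present (within 4 mm of the seated height, tilt under 0.06 rad); all at rest (x of relay1 in the frame of tray between -0.066 and 0.066 m and y of relay1 in the frame of tray between -0.091 and 0.091 m and z of relay1 in the frame of tray between 0 and 0.045 m and linear speed of each of relay1, relay2, relay3, dish1, dish2, dish3, dish4, dish5 below 0.02 m/s and x of relay2 in the frame of tray between -0.066 and 0.066 m and y of relay2 in the frame of tray between -0.091 and 0.091 m and z of relay2 in the frame of tray between 0 and 0.045 m and x of relay3 in the frame of tray between -0.066 and 0.066 m and y of relay3 in the frame of tray between -0.091 and 0.091 m and z of relay3 in the frame of tray between 0 and 0.045 m and ((horizontal distance between dish1 and stand_a below 0.013 m and z of dish1 in the frame of stand_a below 0.008 m) or (horizontal distance between dish1 and stand_b below 0.013 m and z of dish1 in the frame of stand_b below 0.008 m)) and horizontal distance between dish2 and dish1 below 0.008 m and z of dish2 in the frame of dish1 between 0.012 and 0.02 m and horizontal distance between dish3 and dish1 below 0.0195 m and z of dish3 in the frame of dish1 between 0.012 and 0.036 m and horizontal distance between dish4 and dish1 below 0.031 m and z of dish4 in the frame of dish1 between 0.012 and 0.052 m and horizontal distance between dish5 and dish1 below 0.0425 m and z of dish5 in the frame of dish1 between 0.012 and 0.068 m and horizontal distance between dish3 and dish2 below 0.008 m and z of dish3 in the frame of dish2 between 0.012 and 0.02 m and horizontal distance between dish4 and dish2 below 0.0195 m and z of dish4 in the frame of dish2 between 0.012 and 0.036 m and horizontal distance between dish5 and dish2 below 0.031 m and z of dish5 in the frame of dish2 between 0.012 and 0.052 m and horizontal distance between dish4 and dish3 below 0.008 m and z of dish4 in the frame of dish3 between 0.012 and 0.02 m and horizontal distance between dish5 and dish3 below 0.0195 m and z of dish5 in the frame of dish3 between 0.012 and 0.036 m and horizontal distance between dish5 and dish4 below 0.008 m and z of dish5 in the frame of dish4 between 0.012 and 0.02 m and angle between each of dish1, dish2, dish3, dish4, dish5's own z axis and vertical below 0.06 rad); the robot touches nothing.
It fails at once if something else on the bench (reel, tin, meter, tip cleaner, bottle, can) is moved more than 30 mm (distance of any of reel, tin, meter, pad, flux, spray from where it was at the start of the episode above 0.03 m).
Of dish2, dish4 only 1 to 2 are there at a start; the rules pass over those that are not, and their reading is None.
Of relay1, relay2, relay3 only 2 to 3 are there at a start; the rules pass over those that are not, and their reading is None.
Of reel, tin only 1 to 1 are there at a start; the rules pass over those that are not, and their reading is None.
At some moment in a run one of dish2, dish3, dish4, dish5 may be knocked a few centimetres aside while the robot is not near it.
Once in a run the grip may slacken for a moment while it holds something.
It also fails if it takes over 210 s, if anything falls off the work surface, if the arm or the gripper's body presses on something with over 40 N, if the wrist force passes 120 N, or if a joint passes its speed limit or range.

## Robot

A 7-joint arm with a two-finger parallel gripper is mounted at the origin on the work surface. World frame = base frame: x ahead of the robot, y to its left, z up, the work surface at z = 0. Lengths are in mm, angles in rad, forces in N, time in s.
With the tool pointing down it reaches from about 400 to 875 mm from the base axis. Payload 4.4 kg.
Tool frame: the origin (TCP) lies at the very end of the fingers, on their centre line; the grasp point (between the pads) lies 19 mm behind it; z points along the fingers, y is the line along which they close (so a half turn about z gives the same grasp; the last joint's range is limited). The gripper opens to 85 mm and grips with 20 to 120 N. Pads are 22 mm wide; open, the fingers measure 114 mm over their backs; the gripper's body (76 mm by 85 mm) begins 54 mm behind the grasp point. The pads swing forward as they close: fully open they stand 13 mm farther back than shut.
Start: joints at [-1.324, 0.628, 0.038, 1.517, -0.027, 0.996, -0.02], TCP at [199.997, 618.481, 231.313] pointing down, gripper open.
Joint ranges: [-3.06, 3.06], [-0.37, 2.12], [-1.25, 1.32], [0.18, 2.47], [-1.1, 4.24], [0.23, 1.98], [-2.94, 2.94]. Speed limits (rad/s): [2.57, 2.57, 3.14, 3.14, 3.14, 3.14, 3.14].

## Interface

Orientations are given as [roll, pitch, yaw] about the fixed x, y, z axes, in that order (R = Rz(yaw) Ry(pitch) Rx(roll)).
In Python, from cell import status, get_image, ctrl, models gives the robot as it stands.
- The arm moves only by the shell command python3 -m handwheel 'ROWS' [OPENING]. ROWS is JSON, a list of rows, each an object with "delta_pos": the shift along the world's x, y, z in cm, a list of three; "yaw": the turn about the world's z in rad. A call has 1 to 10 rows; each row shifts and turns the commanded pose from where the row before left it; what a row does not reach is not made up. A row lasts 1/12 s, in which the tool goes at most 41.7 mm and 7.16 degrees, less where a joint would pass 70% of its speed; a pose out of reach is approached as far as the arm can. A call is refused whole if a number of a shift passes 4.17 or a number of a turn 0.125, either way. A call with a gripper value outside its range is refused whole. OPENING is the opening, from -1 (shut) to 1 (fully open), set as the call begins (- or left out, the last holds). The fingers move at their own pace and stop on an object; the grip force is fixed at half the most. Time passes only in rows, so rows that do not move let the fingers close. It gives the time, the measured TCP pose, the force, the opening and the grip force at its end, in the units of the state.
- status.read_state(): the state, without advancing time (a new reading comes with each control period).
- get_image(name): name is "scene" or "top" or "wrist"; returns a dict with "color" (384x512x3 uint8, red, green, blue), "z_map" (384x512 float32, mm along the optical axis (not along the pixel's ray), 0 where there is no reading), "fx", "fy", "cx", "cy" (pixels), "k1" (the pictures are not rectified: a ray, as slopes to the right and down, at radius r is drawn at 1 + k1 r^2 times it, then the intrinsics apply), "position" and "rotation" of the camera in the world; the wrist camera has in their place "hand_eye" (4x4, takes a point from camera to tool coordinates, whose origin is the TCP and whose axes are the flange's). Camera axes: x right, y up, looking along -z (the intrinsics and any distortion apply to the point x, -y, -z); pixel columns grow to the right and rows downward; lengths in mm; the calibration is good to about 2 mm. A picture is of the moment at which its call begins: read the wrist's pose just before it.
- ctrl.finish_job(): hands the job in; it is judged then, once.
Trained networks look in a picture, given as the dict that the camera call returned (one of the last four; its "shot" number tells which), for a name from the list of things; names that differ only in an ending like _2 or _b are one class to them, and where a whole thing is asked for, a point or a joint stands for the part that bears it (a point fixed in the world has none). Each returns a list of dicts, best first, with "score" (0 to 1); they miss things now and then, are a little off and sometimes report something else, mostly with a low value. They report only what shows in the picture. A call takes as long as a camera call. They do not tell look-alikes from the thing itself.
- models.boxes_of(picture, name): "rect" ([left, top, right, bottom] in pixels, round what is visible of it).
The state is a dict: "clock": time; "qpos": joint angles; "qd": joint speeds; "tau": joint torques, N m; "eef_pos": TCP position; "tool_rot": TCP orientation; "force": force on the tool from outside, world axes, zero at the start; "torque": the same for the moment, N m; "width": finger opening in mm; "gripper_force": force on a finger pad.
Only numpy, scipy, OpenCV 4.12 (cv2) and the standard library are available. Lean on these libraries where they do the work, as an engineer would, in place of code of your own. Each camera call takes 0.05 s, during which the arm holds its last target. There are 200 camera calls.

## Working session

There is one attempt and no reset: what is moved stays moved. The work goes in short steps, Python scripts to look and compute and a shell command to move; the robot and the scene stay as the last step left them, time stands still between calls to the robot, and variables do not carry over. Pictures are saved under pics/ and viewed, at most 14 in all, crops included, and the job is handed in when it is done.

```bash
mkdir -p pics
cat > h.py <<'E'
import numpy as np, cv2
from cell import status, get_image, ctrl, models
from scipy.spatial.transform import Rotation as Ro
def pts(im, st=None):
    "world XYZ per pixel (mm) from z_map"
    H,W=im["z_map"].shape
    u,v=np.meshgrid(np.arange(W),np.arange(H))
    K=np.array([[im["fx"],0,im["cx"]],[0,im["fy"],im["cy"]],[0,0,1.]])
    s=cv2.undistortPoints(np.stack([u,v],-1).reshape(-1,1,2).astype(np.float64),K,np.array([im["k1"],0,0,0.])).reshape(H,W,2)
    z=im["z_map"].astype(float)
    P=np.stack([s[...,0]*z,-s[...,1]*z,-z],-1)
    if "hand_eye" in im:
        T=np.array(im["hand_eye"]); P=P@T[:3,:3].T+T[:3,3]
        R=Ro.from_euler('xyz',st["tool_rot"]).as_matrix(); P=P@R.T+np.array(st["eef_pos"])
    else:
        P=P@np.array(im["rotation"]).T.reshape(3,3)+np.array(im["position"])
    P[z==0]=np.nan
    return P
def shot(name):
    st=status.read_state(); im=get_image(name); return im,pts(im,st)
def save(im,fn): cv2.imwrite('pics/'+fn,cv2.cvtColor(im["color"],cv2.COLOR_RGB2BGR))
E
python3 - <<'E'
from h import *
print(status.read_state())
for n in ("top","scene"):
    im,P=shot(n); save(im,n+"0.png"); np.save(n+"0.npy",P)
    print(n,im["position"],np.round(im["rotation"],3).tolist(),im["fx"],im["k1"])
    print(np.nanmin(P.reshape(-1,3),0),np.nanmax(P.reshape(-1,3),0))
    for k in ["dish1","relay1","stand_a","tray","reel","tin","meter","pad","flux","spray"]:
        for b in models.boxes_of(im,k):
            if b["score"]<.3: continue
            l,t,r,bb=[int(x) for x in b["rect"]]
            c=P[(t+bb)//2,(l+r)//2]
            print(k,[l,t,r,bb],round(b["score"],2),np.round(c))
E
```

```text
{'clock': 0.0, 'qpos': array([-1.3237992 ,  0.62933841,  0.03846147,  1.51838067, -0.02701118,
        0.99628148, -0.02000445]), 'qd': array([ 0.00031743,  0.00075256, -0.00078818,  0.0001753 , -0.00127351,
       -0.00076094, -0.00122867]), 'tau': array([ 9.13660788e-04, -5.63395536e+01,  1.22640576e+00, -1.93447959e+01,
        1.10115673e-02,  1.05022584e-02, -1.33991873e-05]), 'eef_pos': array([199.80672667, 617.87091378, 230.39038652]), 'tool_rot': array([-3.13970348e+00,  2.68479601e-05,  2.82876895e+00]), 'force': array([-0.2628492 , -0.49487098, -0.84517744]), 'torque': array([ 0.02616936, -0.02538262, -0.00337718]), 'gripper_force': 0.0, 'width': 85.05143685073516}Traceback (most recent call last):
  File "<stdin>", line 4, in <module>
  File "h.py", line 20, in shot
    st=status.read_state(); im=get_image(name); return im,pts(im,st)
                                                          ~~~^^^^^^^
  File "h.py", line 16, in pts
    P=P@np.array(im["rotation"]).T.reshape(3,3)+np.array(im["position"])
        ~~~~~~~~~~~~~~~~~~~~~~~~~~~~~~~~~~^^^^^
ValueError: cannot reshape array of size 3 into shape (3,3)
```

```bash
python3 -m handwheel --help | head; python3 -m handwheel 2>&1 | head -5
```

```text
invalid inputinvalid input: not JSON, or not a number
```

Rotation is given as roll, pitch, yaw.

```bash
sed -i 's/P=P@np.array(im\["rotation"\]).T.reshape(3,3)+/P=P@Ro.from_euler("xyz",im["rotation"]).as_matrix().T+/' h.py
python3 - <<'E'
from h import *
for n in ("top","scene"):
    im,P=shot(n); save(im,n+"0.png"); np.save(n+"0.npy",P)
    print(n,im["position"],np.round(im["rotation"],3).tolist(),im["fx"],im["k1"])
    print(np.nanmin(P.reshape(-1,3),0),np.nanmax(P.reshape(-1,3),0))
    for k in ["dish1","relay1","stand_a","tray","reel","tin","meter","pad","flux","spray"]:
        for b in models.boxes_of(im,k):
            if b["score"]<.3: continue
            l,t,r,bb=[int(x) for x in b["rect"]]
            c=P[min((t+bb)//2,383),min((l+r)//2,511)]
            print(k,[l,t,r,bb],round(b["score"],2),np.round(c))
E
```

```text
top [ 450.05640065  -62.79843556 1059.7114894 ] [0.034, 0.006, -1.593] 383.97308893652286 -0.033159880925718026
[  -69.90994808 -1327.7731285   -771.21090152] [1476.9623306  1192.95166043  243.75205047]
dish1 [289, 116, 324, 154] 0.91 [ 629. -199.   13.]
dish1 [284, 191, 313, 216] 0.9 [ 444. -172.   14.]
dish1 [342, 265, 371, 291] 0.8 [ 237. -324.   16.]
dish1 [143, 184, 193, 234] 0.67 [435. 183.  13.]
dish1 [403, 211, 431, 233] 0.65 [ 384. -495.   16.]
dish1 [271, 238, 301, 261] 0.63 [ 320. -136.   17.]
dish1 [207, 189, 251, 236] 0.57 [423.  16.  11.]
dish1 [320, 70, 350, 97] 0.56 [ 772. -283.   14.]
dish1 [161, 135, 180, 150] 0.52 [618. 174.  18.]
relay1 [163, 192, 182, 204] 0.79 [464. 155.  88.]
relay1 [157, 205, 176, 228] 0.53 [419. 171.  88.]
stand_a [79, 194, 143, 259] 0.83 [391. 344.   3.]
stand_a [326, 191, 391, 255] 0.63 [ 388. -321.   62.]
tray [324, 114, 401, 173] 0.89 [ 605. -354.    6.]
tray [76, 194, 141, 258] 0.68 [392. 353.   4.]
tin [342, 210, 378, 244] 0.59 [ 378. -326.   64.]
tin [90, 135, 126, 173] 0.34 [585. 333.  48.]
meter [206, 125, 266, 163] 0.71 [604.  -8.  
[... 797 characters left out ...]
2.  88.]
relay1 [332, 184, 344, 211] 0.78 [483. 168.  73.]
relay1 [338, 179, 356, 208] 0.7 [428. 181.  57.]
stand_a [173, 157, 223, 183] 0.93 [ 423. -314.   24.]
stand_a [256, 222, 280, 276] 0.68 [779.  82.  85.]
stand_a [374, 198, 434, 235] 0.6 [402. 348.   4.]
tray [119, 176, 195, 217] 0.7 [ 584. -370.    4.]
tray [313, 227, 332, 247] 0.36 [638. 171.  46.]
tin [183, 149, 212, 171] 0.74 [ 418. -318.   58.]
tin [120, 178, 196, 219] 0.64 [ 592. -360.    4.]
meter [233, 205, 297, 246] 0.59 [740.  58. 120.]
pad [372, 233, 414, 273] 0.73 [618. 349.  33.]
flux [213, 225, 231, 257] 0.7 [760. -49.  55.]
flux [256, 221, 281, 274] 0.47 [776.  80.  88.]
spray [255, 219, 281, 275] 0.72 [776.  80.  88.]
```

View pics/top0.png

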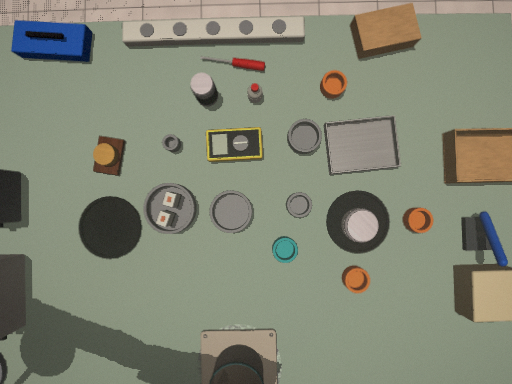

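View pics/scene0.png

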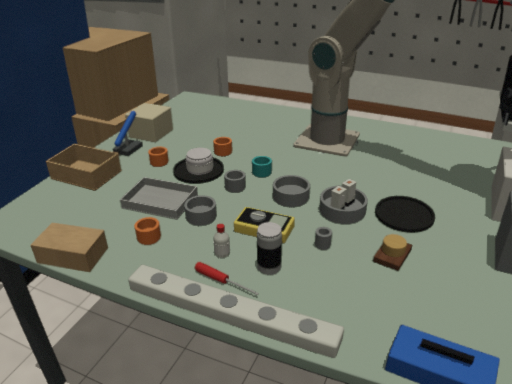

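Everything is visible: five grey dishes (top view: dish1 at px (170,208) with two relays, dish2 (231,212), dish3 (304,136), dish4 (299,205), dish5 (171,143)), the tin in stand_b at (358,222), the free stand_a at (110,227) and the tray at (361,146). The orange and turquoise dishes are decoys. Next I fit the rims in both views.

```bash
cat >> h.py <<'E'
from scipy.optimize import least_squares
OD={1:136,2:113,3:90,4:67,5:44}
def ring(P,c0,R,z0,z1,win=14):
    "fit circle of mid radius R to points with z in z0..z1 near the ring around c0; refine twice"
    Q=P.reshape(-1,3); Q=Q[np.isfinite(Q[:,0])]; Q=Q[(Q[:,2]>z0)&(Q[:,2]<z1)]
    c=np.array(c0,float)
    for w in (35,win,9):
        d=np.hypot(*(Q[:,:2]-c).T); q=Q[abs(d-R)<w]
        if len(q)<8: return c,len(q),np.nan,np.nan
        c=least_squares(lambda c:np.hypot(*(q[:,:2]-c).T)-R,c,loss='soft_l1',f_scale=2).x
    d=np.hypot(*(q[:,:2]-c).T)
    return c,len(q),np.median(q[:,2]),d.mean()-R
def dish(P,n,c0,zr=48): return ring(P,c0,OD[n]/2-4,zr-6,zr+8)
E
python3 - <<'E'
from h import *
C={1:(435,183),2:(423,14),3:(629,-199),4:(450,-165),5:(625,172)}
for n in ("top","scene"):
    P=np.load(n+"0.npy")
    for k in C: c,m,z,e=dish(P,k,C[k]); print(n,"dish",k,c.round(1),m,np.round([z,e],1))
    c,m,z,e=ring(P,(391,348),82,9,22); print("stand_a",c.round(1),m,np.round([z,e],1))
    Q=P.reshape(-1,3)
    def box(c,r,z0,z1):
        q=Q[(np.hypot(Q[:,0]-c[0],Q[:,1]-c[1])<r)&(Q[:,2]>z0)&(Q[:,2]<z1)]
        return cv2.minAreaRect(q[:,:2].astype(np.float32)),len(q),np.median(q[:,2]).round(1)
    print("tray",box((605,-354),125,24,40))
    q=Q[(np.hypot(Q[:,0]-435,Q[:,1]-183)<70)&(Q[:,2]>78)&(Q[:,2]<95)]
    _,lab,cen=cv2.kmeans(q[:,:2].astype(np.float32),2,None,(3,50,.1),5,cv2.KMEANS_PP_CENTERS)
    for i in (0,1):
        w=q[lab[:,0]==i]; print("relay",cv2.minAreaRect(w[:,:2].astype(np.float32)),len(w),np.median(w[:,2]))
E
```

```text
top dish 1 [438.3 174.5] 478 [47.  -0.2]
top dish 2 [426.2  10.4] 385 [46.9 -0.2]
top dish 3 [ 623.2 -190.4] 297 [46.9 -0. ]
top dish 4 [ 440.2 -171. ] 217 [46.9 -0.1]
top dish 5 [614.3 168.3] 131 [46.8  0.1]
stand_a [388.6 345.8] 574 [12.8  0.3]
tray (((599.3563232421875, -348.9768981933594), (141.23268127441406, 190.97239685058594), 4.923697471618652), 449, np.float64(30.3))
relay ((461.6600646972656, 163.6812744140625), (27.732553482055664, 35.501468658447266), 72.56495666503906) 156 84.93470130228565
relay ((412.5278015136719, 180.9811248779297), (29.210216522216797, 35.4238166809082), 66.28932189941406) 158 85.20937200845975
scene dish 1 [442.  175.2] 275 [46.8 -0.5]
scene dish 2 [430.1  11.7] 250 [47.  -0.3]
scene dish 3 [ 627.2 -189.5] 235 [46.9  0.1]
scene dish 4 [ 443.7 -170. ] 124 [47.  -0.1]
scene dish 5 [617.7 169.7] 121 [46.6  0.4]
stand_a [392.8 346.9] 403 [12.9 -0.6]
tray (((601.0765380859375, -338.9320983886719), (146.92111206054688, 214.3091583251953), 4.436818599700928), 454, np.float64(29.3))
relay ((416.62200927734375, 179.75), (28.645103454589844, 38.6147346496582), 71.77617645263672) 93 85.06972029120391
relay ((464.22900390625, 163.83627319335938), (27.310527801513672, 36.556758880615234), 71.2313003540039) 89 85.10878393716393
```

```bash
python3 -m handwheel '[{"delta_pos":[2,-3.6,0]},{"delta_pos":[2,-3.6,0]},{"delta_pos":[2,-3.6,0]},{"delta_pos":[2,-3.6,0]},{"delta_pos":[2,-3.6,0]},{"delta_pos":[2,-3.6,0]},{"delta_pos":[2,-3.6,0]},{"delta_pos":[2,-3.6,0]},{"delta_pos":[2,-3.6,0]},{"delta_pos":[2,-3.6,0]}]' 1
python3 -m handwheel '[{"delta_pos":[2,-3.6,0]},{"delta_pos":[1,-2.0,0]},{"delta_pos":[1,-2,0]},{"delta_pos":[0,-0.7,0]},{"delta_pos":[0,0,0]},{"delta_pos":[0,0,0]}]'
python3 - <<'E'
from h import *
s=status.read_state(); print(s["eef_pos"],s["tool_rot"],s["clock"])
im,P=shot("wrist"); save(im,"w1.png")
print(np.round(im["hand_eye"],3).tolist(), im["fx"], np.nanmin(im["z_map"][im["z_map"]>0]))
for k,c in {1:(440,175),2:(428,11)}.items():
    c,m,z,e=dish(P,k,c); print(k,c.round(1),m,np.round([z,e],1))
Q=P.reshape(-1,3)
q=Q[(np.hypot(Q[:,0]-438,Q[:,1]-175)<62)&(Q[:,2]>78)&(Q[:,2]<95)]
if len(q)>50:
    _,lab,cen=cv2.kmeans(q[:,:2].astype(np.float32),2,None,(3,50,.1),5,cv2.KMEANS_PP_CENTERS)
    for i in (0,1):
        w=q[lab[:,0]==i]; print("relay",cv2.minAreaRect(w[:,:2].astype(np.float32)),len(w),np.median(w[:,2]))
E
```

```text
[199.97258326 618.4925286  231.32266148] [ 3.14157206e+00 -7.05394921e-05  2.82873893e+00] 1.15
[[0.001, 0.951, 0.31, 80.07], [1.0, -0.001, -0.0, -0.097], [0.0, 0.31, -0.951, -141.957], [0.0, 0.0, 0.0, 1.0]] 289.0705686915968 61.930374
1 [440. 175.] 1 [nan nan]
2 [428.  11.] 0 [nan nan]schema error: expected keys delta_pos, yaw
schema error: expected keys delta_pos, yaw
```

View pics/w1.png

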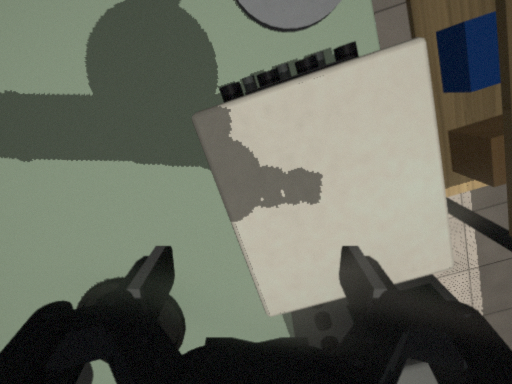

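The moves were refused because each row also needs a yaw key. The wrist view shows open floor and a cabinet, with the fingers at the bottom of the picture. I resend with yaw.

```bash
python3 -m handwheel '[{"delta_pos":[2,-3.6,0],"yaw":0},{"delta_pos":[2,-3.6,0],"yaw":0},{"delta_pos":[2,-3.6,0],"yaw":0},{"delta_pos":[2,-3.6,0],"yaw":0},{"delta_pos":[2,-3.6,0],"yaw":0},{"delta_pos":[2,-3.6,0],"yaw":0},{"delta_pos":[2,-3.6,0],"yaw":0},{"delta_pos":[2,-3.6,0],"yaw":0},{"delta_pos":[2,-3.6,0],"yaw":0},{"delta_pos":[2,-3.6,0],"yaw":0}]' 1
python3 -m handwheel '[{"delta_pos":[2,-3.6,0],"yaw":0},{"delta_pos":[1,-2.0,0],"yaw":0},{"delta_pos":[1,-2,0],"yaw":0},{"delta_pos":[0,-0.7,0],"yaw":0},{"delta_pos":[0,0,0],"yaw":0},{"delta_pos":[0,0,0],"yaw":0}]'
cat >> h.py <<'E'
def relays(P,c=(438,175),r=62):
    Q=P.reshape(-1,3)
    q=Q[(np.hypot(Q[:,0]-c[0],Q[:,1]-c[1])<r)&(Q[:,2]>78)&(Q[:,2]<95)]
    _,lab,cen=cv2.kmeans(q[:,:2].astype(np.float32),2,None,(3,50,.1),5,cv2.KMEANS_PP_CENTERS)
    for i in (0,1):
        w=q[lab[:,0]==i]; print("relay",cv2.minAreaRect(w[:,:2].astype(np.float32)),len(w),np.median(w[:,2]))
E
python3 - <<'E'
from h import *
s=status.read_state(); print(s["eef_pos"],s["tool_rot"],s["clock"])
im,P=shot("wrist"); save(im,"w2.png")
for k,c in {1:(440,175),2:(428,11)}.items():
    c,m,z,e=dish(P,k,c); print(k,c.round(1),m,np.round([z,e],1))
relays(P)
E
```

```text
clock: 2.03
eef_pos: [400.7, 256.8, 231.6]
tool_rot: [3.141, 0.0, 2.829]
force: [1.0, 0.0, 0.1]
width: 85.3
gripper_force: 0.0
clock: 2.53
eef_pos: [439.5, 176.3, 231.4]
tool_rot: [3.141, -0.001, 2.829]
force: [-0.8, 1.3, -0.8]
width: 85.4
gripper_force: 0.0
[439.46212186 176.3256479  231.37666525] [ 3.14095127e+00 -6.01744518e-04  2.82903441e+00] 2.5333
1 [438.1 175. ] 2441 [47.1 -0.6]
2 [426.   12.4] 1995 [47.  -0.4]
relay ((461.30914306640625, 163.79702758789062), (26.739845275878906, 35.143123626708984), 72.51697540283203) 840 85.23094336090057
relay ((412.7454833984375, 180.9011993408203), (27.529216766357422, 35.86194610595703), 68.80216217041016) 968 85.28053010606259
```

View pics/w2.png

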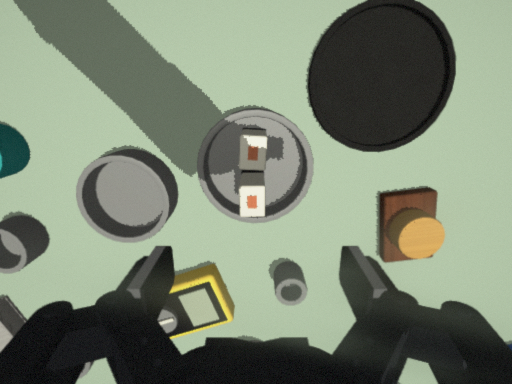

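The wrist view shows dish1 at px (255,165) with the two relays in line at (253,150) and (252,200), and stand_a empty at (381,75). Wrist and top agree within 1 mm. The closing line already lies along the relays' 28 mm side, so I grasp the first relay at (461,164).

```bash
python3 -m handwheel '[{"delta_pos":[1.1,-0.6,-2],"yaw":0},{"delta_pos":[1.1,-0.65,-3],"yaw":0},{"delta_pos":[0,0,-3.5],"yaw":0},{"delta_pos":[0,0,-3.5],"yaw":0},{"delta_pos":[0,0,-3],"yaw":0},{"delta_pos":[0,0,-2],"yaw":0},{"delta_pos":[0,0,-1],"yaw":0},{"delta_pos":[0,0,0],"yaw":0}]'
python3 -m handwheel '[{"delta_pos":[0,0,0],"yaw":0},{"delta_pos":[0,0,0],"yaw":0},{"delta_pos":[0,0,0],"yaw":0},{"delta_pos":[0,0,0],"yaw":0},{"delta_pos":[0,0,0],"yaw":0},{"delta_pos":[0,0,0],"yaw":0},{"delta_pos":[0,0,0],"yaw":0}]' -1
python3 -m handwheel '[{"delta_pos":[0,0,2],"yaw":0},{"delta_pos":[0,0,4],"yaw":0},{"delta_pos":[0,0,4],"yaw":0},{"delta_pos":[0,0,3],"yaw":0},{"delta_pos":[0,0,0],"yaw":0}]'
```

```text
clock: 3.25
eef_pos: [460.2, 164.2, 49.4]
tool_rot: [-3.14, -0.004, 2.831]
force: [-0.2, 0.6, 0.1]
width: 85.1
gripper_force: 0.0
clock: 3.83
eef_pos: [462.6, 163.3, 52.4]
tool_rot: [3.14, 0.001, 2.829]
force: [-0.4, 0.2, 6.4]
width: 27.3
gripper_force: 58.7
clock: 4.25
eef_pos: [465.7, 164.2, 187.2]
tool_rot: [3.134, 0.009, 2.828]
force: [-0.3, 1.6, -0.4]
width: 27.3
gripper_force: 59.3
```

```bash
python3 -m handwheel '[{"delta_pos":[1.15,-3.85,0],"yaw":0},{"delta_pos":[1.15,-3.85,0],"yaw":0},{"delta_pos":[1.15,-3.85,0],"yaw":0},{"delta_pos":[1.15,-3.85,0],"yaw":0},{"delta_pos":[1.15,-3.85,0],"yaw":0},{"delta_pos":[1.15,-3.85,0],"yaw":0},{"delta_pos":[1.15,-3.85,0],"yaw":0},{"delta_pos":[1.15,-3.85,0],"yaw":0},{"delta_pos":[1.15,-3.85,0],"yaw":0},{"delta_pos":[1.15,-3.85,0],"yaw":0}]'
python3 -m handwheel '[{"delta_pos":[1.15,-3.85,0],"yaw":0},{"delta_pos":[1.1,-3.85,0],"yaw":0},{"delta_pos":[0,0,0],"yaw":0},{"delta_pos":[0,0,0],"yaw":0}]'
python3 - <<'E'
from h import *
s=status.read_state(); print(s["eef_pos"],s["tool_rot"],s["clock"],s["width"])
im,P=shot("wrist"); save(im,"w3.png")
for z0,z1 in((24,40),(-2,9)):
    Q=P.reshape(-1,3); q=Q[(np.hypot(Q[:,0]-600,Q[:,1]+349)<125)&(Q[:,2]>z0)&(Q[:,2]<z1)]
    print(cv2.minAreaRect(q[:,:2].astype(np.float32)),len(q),np.median(q[:,2]))
E
```

```text
clock: 5.08
eef_pos: [576.7, -224.0, 180.9]
tool_rot: [3.141, -0.001, 2.828]
force: [1.2, 0.6, -0.8]
width: 27.2
gripper_force: 59.3
clock: 5.42
eef_pos: [598.2, -302.7, 180.2]
tool_rot: [-3.14, -0.001, 2.823]
force: [0.3, 0.2, -1.3]
width: 27.3
gripper_force: 59.5
[ 598.16510227 -302.69371232  180.17215202] [-3.14002667e+00 -8.97823071e-04  2.82337696e+00] 5.4167 27.32531146094609
((598.0225219726562, -334.391845703125), (140.43402099609375, 220.34445190429688), 4.708441734313965) 2579 30.828328650132164
((588.08203125, -348.8455810546875), (249.83111572265625, 225.67042541503906), 88.97393798828125) 25949 2.787996388666329
```

View pics/w3.png

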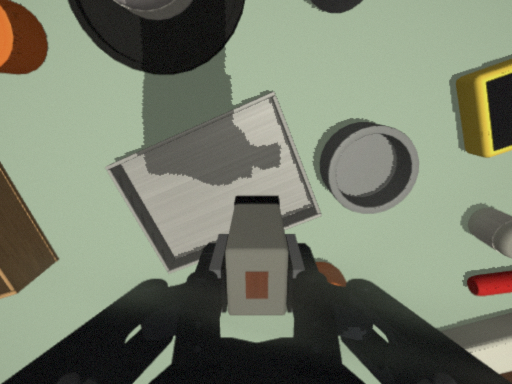

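The relay is held upright (px 257,280), the tray lies below-left at (215,180), and dish3 is clear at (370,165). Lower and release.

```bash
python3 -m handwheel '[{"delta_pos":[0,0,-3],"yaw":0},{"delta_pos":[0,0,-4],"yaw":0},{"delta_pos":[0,0,-4],"yaw":0},{"delta_pos":[0,0,-2],"yaw":0},{"delta_pos":[0,0,-0.7],"yaw":0},{"delta_pos":[0,0,0],"yaw":0},{"delta_pos":[0,0,0],"yaw":0}]'
python3 -m handwheel '[{"delta_pos":[0,0,0],"yaw":0},{"delta_pos":[0,0,0],"yaw":0},{"delta_pos":[0,0,0],"yaw":0},{"delta_pos":[0,0,0],"yaw":0},{"delta_pos":[0,0,2],"yaw":0},{"delta_pos":[0,0,4],"yaw":0},{"delta_pos":[0,0,4],"yaw":0},{"delta_pos":[0,0,4],"yaw":0}]' 0.6
python3 - <<'E'
from h import *
im,P=shot("wrist"); Q=P.reshape(-1,3)
q=Q[(np.hypot(Q[:,0]-600,Q[:,1]+349)<120)&(Q[:,2]>55)&(Q[:,2]<85)]
print(cv2.minAreaRect(q[:,:2].astype(np.float32)),len(q),np.median(q[:,2]))
E
```

```text
clock: 6.05
eef_pos: [600.2, -297.6, 44.9]
tool_rot: [3.141, 0.001, 2.831]
force: [0.5, 1.0, -0.8]
width: 27.0
gripper_force: 59.5
clock: 6.72
eef_pos: [599.1, -298.9, 185.9]
tool_rot: [3.142, -0.001, 2.829]
force: [1.5, -0.7, 0.0]
width: 68.4
gripper_force: 0.0
((599.7427368164062, -298.015380859375), (27.350753784179688, 35.82984924316406), 72.02198028564453) 1198 73.16090032734252
```

First relay stands in the tray. Now the second one.

```bash
python3 -m handwheel '[{"delta_pos":[-1.44,3.69,0],"yaw":0},{"delta_pos":[-1.44,3.69,0],"yaw":0},{"delta_pos":[-1.44,3.69,0],"yaw":0},{"delta_pos":[-1.44,3.69,0],"yaw":0},{"delta_pos":[-1.44,3.69,0],"yaw":0},{"delta_pos":[-1.44,3.69,0],"yaw":0},{"delta_pos":[-1.44,3.69,0],"yaw":0},{"delta_pos":[-1.44,3.69,0],"yaw":0},{"delta_pos":[-1.44,3.69,0],"yaw":0},{"delta_pos":[-1.44,3.69,0],"yaw":0}]' 1
python3 -m handwheel '[{"delta_pos":[-1.44,3.69,0],"yaw":0},{"delta_pos":[-1.44,3.69,0],"yaw":0},{"delta_pos":[-1.44,3.69,0],"yaw":0},{"delta_pos":[0,0,0],"yaw":0},{"delta_pos":[0,0,0],"yaw":0},{"delta_pos":[0,0,0],"yaw":0}]'
python3 - <<'E'
from h import *
s=status.read_state(); print(s["eef_pos"])
im,P=shot("wrist"); Q=P.reshape(-1,3)
q=Q[(np.hypot(Q[:,0]-412,Q[:,1]-181)<40)&(Q[:,2]>75)&(Q[:,2]<95)]
print(cv2.minAreaRect(q[:,:2].astype(np.float32)),len(q),np.median(q[:,2]))
print(dish(P,1,(438,175)))
E
```

```text
clock: 7.6
eef_pos: [454.8, 71.5, 184.7]
tool_rot: [3.141, 0.001, 2.828]
force: [1.2, -0.1, 0.3]
width: 85.3
gripper_force: 0.0
clock: 8.1
eef_pos: [412.5, 180.5, 184.5]
tool_rot: [3.142, 0.001, 2.829]
force: [-0.6, -0.8, -0.5]
width: 85.0
gripper_force: 0.0
[412.54327606 180.46920977 184.50927759]
((412.3962097167969, 181.1236572265625), (27.578289031982422, 35.772308349609375), 68.50401306152344) 1251 85.25042926645072
(array([437.73696232, 175.16154093]), 3098, np.float64(47.02166475720462), np.float64(-0.6930260341033545))
```

```bash
python3 -m handwheel '[{"delta_pos":[0,0,-3],"yaw":-0.06},{"delta_pos":[0,0,-4],"yaw":0},{"delta_pos":[0,0,-3.5],"yaw":0},{"delta_pos":[0,0,-2],"yaw":0},{"delta_pos":[0,0,-0.9],"yaw":0},{"delta_pos":[0,0,0],"yaw":0}]'
python3 -m handwheel '[{"delta_pos":[0,0,0],"yaw":0},{"delta_pos":[0,0,0],"yaw":0},{"delta_pos":[0,0,0],"yaw":0},{"delta_pos":[0,0,0],"yaw":0},{"delta_pos":[0,0,0],"yaw":0},{"delta_pos":[0,0,0],"yaw":0},{"delta_pos":[0,0,0],"yaw":0}]' -1
python3 -m handwheel '[{"delta_pos":[0,0,2],"yaw":0},{"delta_pos":[0,0,4],"yaw":0},{"delta_pos":[0,0,4],"yaw":0},{"delta_pos":[0,0,3.5],"yaw":0},{"delta_pos":[0,0,0],"yaw":0}]'
```

```text
clock: 8.65
eef_pos: [412.0, 178.6, 48.7]
tool_rot: [-3.139, -0.002, 2.766]
force: [0.7, 0.4, 0.1]
width: 85.6
gripper_force: 0.0
clock: 9.23
eef_pos: [413.0, 181.0, 51.4]
tool_rot: [3.14, 0.001, 2.769]
force: [-0.1, -0.5, 7.6]
width: 27.6
gripper_force: 59.5
clock: 9.65
eef_pos: [415.9, 182.4, 191.5]
tool_rot: [3.132, 0.008, 2.769]
force: [1.2, 0.6, -1.6]
width: 27.2
gripper_force: 59.2
```

```bash
python3 -m handwheel '[{"delta_pos":[1.25,-3.77,0],"yaw":0},{"delta_pos":[1.25,-3.77,0],"yaw":0},{"delta_pos":[1.25,-3.77,0],"yaw":0},{"delta_pos":[1.25,-3.77,0],"yaw":0},{"delta_pos":[1.25,-3.77,0],"yaw":0},{"delta_pos":[1.25,-3.77,0],"yaw":0},{"delta_pos":[1.25,-3.77,0],"yaw":0},{"delta_pos":[1.25,-3.77,0],"yaw":0},{"delta_pos":[1.25,-3.77,0],"yaw":0},{"delta_pos":[1.25,-3.77,0],"yaw":0}]'
python3 -m handwheel '[{"delta_pos":[1.25,-3.77,0],"yaw":0},{"delta_pos":[1.25,-3.77,0],"yaw":0},{"delta_pos":[1.25,-3.77,0],"yaw":0},{"delta_pos":[1.25,-3.77,0],"yaw":0},{"delta_pos":[1.2,-3.77,0],"yaw":0},{"delta_pos":[0,0,0],"yaw":0},{"delta_pos":[0,0,0],"yaw":0},{"delta_pos":[0,0,0],"yaw":0}]'
```

```text
clock: 10.48
eef_pos: [537.2, -198.1, 185.4]
tool_rot: [3.141, -0.0, 2.769]
force: [1.0, 0.1, 0.4]
width: 27.2
gripper_force: 59.3
clock: 11.15
eef_pos: [598.8, -383.7, 184.6]
tool_rot: [3.14, -0.002, 2.769]
force: [-0.4, 0.1, -0.8]
width: 27.5
gripper_force: 59.4
```

```bash
python3 -m handwheel '[{"delta_pos":[0,0,-3],"yaw":0},{"delta_pos":[0,0,-4],"yaw":0},{"delta_pos":[0,0,-4],"yaw":0},{"delta_pos":[0,0,-2],"yaw":0},{"delta_pos":[0,0,-1.1],"yaw":0},{"delta_pos":[0,0,0],"yaw":0},{"delta_pos":[0,0,0],"yaw":0}]'
python3 -m handwheel '[{"delta_pos":[0,0,0],"yaw":0},{"delta_pos":[0,0,0],"yaw":0},{"delta_pos":[0,0,0],"yaw":0},{"delta_pos":[0,0,0],"yaw":0},{"delta_pos":[0,0,2],"yaw":0},{"delta_pos":[0,0,4],"yaw":0},{"delta_pos":[0,0,4],"yaw":0},{"delta_pos":[0,0,4],"yaw":0},{"delta_pos":[0,0,0],"yaw":0}]' 0.2
python3 - <<'E'
from h import *
im,P=shot("wrist"); Q=P.reshape(-1,3)
for y in (-298,-385):
  q=Q[(np.hypot(Q[:,0]-600,Q[:,1]-y)<35)&(Q[:,2]>55)&(Q[:,2]<85)]
  if len(q): print(cv2.minAreaRect(q[:,:2].astype(np.float32)),len(q),np.median(q[:,2]))
im,P=shot("top")
for k,c in {1:(438,175),2:(426,11),3:(624,-190),4:(441,-170),5:(615,169)}.items(): print(k,dish(P,k,c))
im,P=shot("wrist"); print(dish(P,3,(624,-190)))
print(status.read_state()["eef_pos"])
E
```

```text
clock: 11.73
eef_pos: [600.3, -384.0, 45.4]
tool_rot: [3.141, 0.001, 2.77]
force: [-0.1, -0.0, -0.4]
width: 27.2
gripper_force: 59.4
clock: 12.48
eef_pos: [603.9, -388.2, 194.8]
tool_rot: [-3.138, 0.017, 2.768]
force: [2.1, -0.2, 1.5]
width: 51.5
gripper_force: 0.0
((599.8914184570312, -297.93902587890625), (28.447664260864258, 35.90412139892578), 72.27981567382812) 1375 73.06860616474901
((600.4554443359375, -385.0307922363281), (27.341915130615234, 35.95137405395508), 69.4745101928711) 1154 73.16812096148661
1 (array([438.31127825, 174.44731309]), 479, np.float64(46.820862829822204), np.float64(-0.11898140534253798))
2 (array([426.1942221 ,  10.39642853]), 388, np.float64(46.97136340949868), np.float64(-0.2588065641687436))
3 (array([ 623.14056889, -190.24060062]), 306, np.float64(47.0994778186182), np.float64(-0.04904864522473673))
4 (array([ 440.3391764 , -170.97795091]), 220, np.float64(46.854663681254465), np.float64(-0.14861542233577651))
5 (array([614.18725157, 168.15431533]), 131, np.float64(46.951208575822875), np.float64(0.1004077801661829))
(array([ 622.60368557, -192.25833626]), 2618, np.float64(46.874746746014466), np.float64(-0.34091879892432075))
[ 599.26553433 -384.84055836  185.09895103]
```

Both relays stand in the tray. Now dish1: a rim grasp at centre + 64 mm along the closing line, i.e. (461,234).

```bash
python3 -m handwheel '[{"delta_pos":[-0.86,3.87,0],"yaw":0},{"delta_pos":[-0.86,3.87,0],"yaw":0},{"delta_pos":[-0.86,3.87,0],"yaw":0},{"delta_pos":[-0.86,3.87,0],"yaw":0},{"delta_pos":[-0.86,3.87,0],"yaw":0},{"delta_pos":[-0.86,3.87,0],"yaw":0},{"delta_pos":[-0.86,3.87,0],"yaw":0},{"delta_pos":[-0.86,3.87,0],"yaw":0},{"delta_pos":[-0.86,3.87,0],"yaw":0},{"delta_pos":[-0.86,3.87,0],"yaw":0}]'
python3 -m handwheel '[{"delta_pos":[-0.86,3.87,0],"yaw":0},{"delta_pos":[-0.86,3.87,0],"yaw":0},{"delta_pos":[-0.86,3.87,0],"yaw":0},{"delta_pos":[-0.86,3.87,0],"yaw":0},{"delta_pos":[-0.86,3.87,0],"yaw":0},{"delta_pos":[-0.86,3.87,0],"yaw":0},{"delta_pos":[0,0,0],"yaw":0},{"delta_pos":[0,0,0],"yaw":0},{"delta_pos":[0,0,0],"yaw":0}]'
python3 - <<'E'
from h import *
s=status.read_state(); print(s["eef_pos"],s["tool_rot"])
im,P=shot("wrist")
c=dish(P,1,(438,175)); print(c, ring(P,(389,346),82,9,22))
y=s["tool_rot"][2]; g=c[0]+64*np.array([np.sin(y),-np.cos(y)]); print("move to grip",g-s["eef_pos"][:2])
E
```

```text
clock: 13.47
eef_pos: [511.1, 3.8, 182.8]
tool_rot: [-3.14, -0.003, 2.768]
force: [1.1, 0.5, -0.5]
width: 51.1
gripper_force: 0.0
clock: 14.22
eef_pos: [460.8, 233.4, 183.1]
tool_rot: [-3.139, -0.001, 2.769]
force: [-0.1, -0.0, 0.1]
width: 51.5
gripper_force: 0.0
[460.8130684  233.36714694 183.10664229] [-3.13868093e+00 -1.37496011e-03  2.76912460e+00]
(array([438.13803683, 175.65413703]), 3307, np.float64(47.06109149333477), np.float64(-0.6353862985195917)) (array([388.58375109, 346.75714791]), 3359, np.float64(13.138966934767183), np.float64(-0.945440181639924))
move to grip [0.61555176 1.89863935]
```

```bash
python3 -m handwheel '[{"delta_pos":[0.06,0.19,-3],"yaw":0},{"delta_pos":[0,0,-4],"yaw":0},{"delta_pos":[0,0,-4],"yaw":0},{"delta_pos":[0,0,-2],"yaw":0},{"delta_pos":[0,0,-1.9],"yaw":0},{"delta_pos":[0,0,-0.9],"yaw":0},{"delta_pos":[0,0,0],"yaw":0},{"delta_pos":[0,0,0],"yaw":0}]'
python3 -m handwheel '[{"delta_pos":[0,0,0],"yaw":0},{"delta_pos":[0,0,0],"yaw":0},{"delta_pos":[0,0,0],"yaw":0},{"delta_pos":[0,0,0],"yaw":0},{"delta_pos":[0,0,0],"yaw":0},{"delta_pos":[0,0,0],"yaw":0},{"delta_pos":[0,0,0],"yaw":0}]' -1
python3 -m handwheel '[{"delta_pos":[0,0,0.5],"yaw":0},{"delta_pos":[0,0,2],"yaw":0},{"delta_pos":[0,0,3],"yaw":0},{"delta_pos":[0,0,3],"yaw":0},{"delta_pos":[0,0,0],"yaw":0},{"delta_pos":[0,0,0],"yaw":0}]'
python3 - <<'E'
from h import *
im,P=shot("wrist"); save(im,"w4.png")
E
```

```text
clock: 14.93
eef_pos: [462.7, 235.0, 26.4]
tool_rot: [-3.141, -0.0, 2.767]
force: [-0.5, 1.4, -0.3]
width: 51.5
gripper_force: 0.0
clock: 15.52
eef_pos: [462.9, 236.5, 27.5]
tool_rot: [3.14, 0.001, 2.769]
force: [-1.1, -1.4, 5.8]
width: 6.6
gripper_force: 60.7
clock: 16.02
eef_pos: [463.4, 237.1, 113.3]
tool_rot: [3.138, 0.003, 2.769]
force: [0.1, 0.3, -2.7]
width: 6.9
gripper_force: 59.7
```

View pics/w4.png

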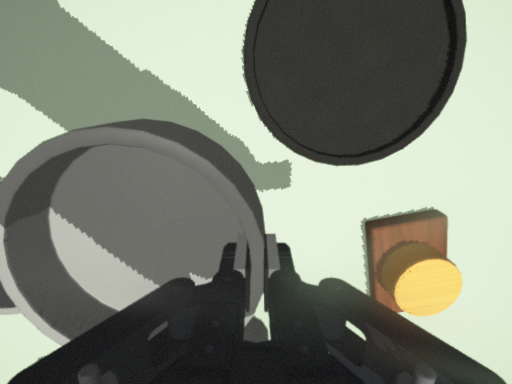

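Dish1 is held at its rim (px 262,250), hanging to the left, with stand_a above right at (355,60). I measure the held dish's centre and tilt, then the shift to the stand.

```bash
cat >> h.py <<'E'
def held(P,n,c0,zr,w=10):
    "tilted-ring fit of a held dish: plane through rim points, then circle"
    Q=P.reshape(-1,3); Q=Q[np.isfinite(Q[:,0])]; R=OD[n]/2-4; c=np.array(c0,float)
    Q=Q[(abs(Q[:,2]-zr)<w)]
    for wd in (12,9,7):
        q=Q[abs(np.hypot(*(Q[:,:2]-c).T)-R)<wd]
        A=np.c_[q[:,:2]-c,np.ones(len(q))]
        k=np.ones(len(q),bool)
        for _ in range(6):
            p=np.linalg.lstsq(A[k],q[k,2],rcond=None)[0]; k=abs(A@p-q[:,2])<2
        q=q[k]; c=least_squares(lambda c:np.hypot(*(q[:,:2]-c).T)-R,c,loss='soft_l1',f_scale=2).x
    return c.round(1),len(q),"z,slopes",p[2].round(1),p[:2].round(3)
E
python3 - <<'E'
from h import *
s=status.read_state(); print(s["eef_pos"])
im,P=shot("wrist")
y=s["tool_rot"][2]; c0=s["eef_pos"][:2]-64*np.array([np.sin(y),-np.cos(y)])
print(c0,held(P,1,c0,s["eef_pos"][2]+20)); print(ring(P,(389,346),82,9,22))
E
```

```text
[462.30112577 236.60835546 111.89490632]
[439.00982924 176.99698485] (array([439. , 179.6]), 9124, 'z,slopes', np.float64(131.1), array([-0.001,  0.006]))
(array([387.89110813, 346.94017997]), 4775, np.float64(13.047880457083366), np.float64(-0.7059040921686233))
```

```bash
python3 -m handwheel '[{"delta_pos":[-0.6,1.9,0],"yaw":0},{"delta_pos":[-1.0,3.35,0],"yaw":0},{"delta_pos":[-1.0,3.35,0],"yaw":0},{"delta_pos":[-1,3.35,0],"yaw":0},{"delta_pos":[-1,3.35,0],"yaw":0},{"delta_pos":[-0.48,1.55,0],"yaw":0},{"delta_pos":[0,0,0],"yaw":0},{"delta_pos":[0,0,0],"yaw":0},{"delta_pos":[0,0,0],"yaw":0}]'
python3 -m handwheel '[{"delta_pos":[0,0,-2],"yaw":0},{"delta_pos":[0,0,-2],"yaw":0},{"delta_pos":[0,0,-2],"yaw":0},{"delta_pos":[0,0,-1.4],"yaw":0},{"delta_pos":[0,0,-0.3],"yaw":0},{"delta_pos":[0,0,0],"yaw":0},{"delta_pos":[0,0,0],"yaw":0}]'
python3 - <<'E'
from h import *
s=status.read_state(); print(s["eef_pos"],s["force"])
im,P=shot("wrist")
y=s["tool_rot"][2]; c0=s["eef_pos"][:2]-64*np.array([np.sin(y),-np.cos(y)])
print(c0,held(P,1,c0,s["eef_pos"][2]+20)); print(ring(P,(389,346),82,9,22))
E
```

```text
clock: 16.87
eef_pos: [411.4, 402.8, 110.1]
tool_rot: [-3.138, -0.0, 2.768]
force: [-0.1, -1.0, -1.5]
width: 6.6
gripper_force: 59.7
clock: 17.45
eef_pos: [412.3, 403.1, 34.2]
tool_rot: [-3.14, 0.0, 2.766]
force: [-0.1, -0.1, -2.0]
width: 6.5
gripper_force: 59.7
[412.31284356 403.09362202  34.22619611] [-0.0795966  -0.06051078 -2.03987952]
[388.86160657 343.54499077] (array([388.9, 346.2]), 9178, 'z,slopes', np.float64(53.6), array([-0.002,  0.004]))
(array([389.42009056, 347.27941042]), 5316, np.float64(13.106489968766013), np.float64(-0.0532583557175883))
```

```bash
python3 -m handwheel '[{"delta_pos":[0,0,-0.1],"yaw":0},{"delta_pos":[0,0,0],"yaw":0},{"delta_pos":[0,0,0],"yaw":0},{"delta_pos":[0,0,0],"yaw":0},{"delta_pos":[0,0,2],"yaw":0},{"delta_pos":[0,0,4],"yaw":0},{"delta_pos":[0,0,4],"yaw":0},{"delta_pos":[0,0,4],"yaw":0},{"delta_pos":[0,0,2],"yaw":0}]' 0
python3 -m handwheel '[{"delta_pos":[0,0,0],"yaw":0},{"delta_pos":[0,0,0],"yaw":0}]'
python3 - <<'E'
from h import *
C={1:(389,346),2:(426,11),3:(624,-190),4:(441,-170),5:(615,169)}
im,P=shot("top")
for k in C: print("top",k,dish(P,k,C[k],52 if k==1 else 48)[:3])
im,P=shot("wrist"); print("wrist",dish(P,1,C[1],52),held(P,1,C[1],52),ring(P,(389,346),82,9,22))
print(status.read_state()["eef_pos"])
E
```

```text
clock: 18.25
eef_pos: [413.1, 406.2, 198.3]
tool_rot: [3.135, 0.003, 2.769]
force: [0.5, 1.5, -0.1]
width: 43.0
gripper_force: 0.0
clock: 18.42
eef_pos: [411.9, 405.4, 194.8]
tool_rot: [3.139, 0.001, 2.769]
force: [0.0, 1.6, -0.3]
width: 42.8
gripper_force: 0.0
top 1 (array([387.9682234 , 344.08864806]), 519, np.float64(51.638288665971345))
top 2 (array([426.09662968,  10.43439736]), 382, np.float64(46.99562609790604))
top 3 (array([ 623.16664514, -190.25460769]), 302, np.float64(47.01200451739885))
top 4 (array([ 440.33349815, -170.95587865]), 220, np.float64(46.941518438198386))
top 5 (array([614.1222089 , 168.12832881]), 133, np.float64(46.94881095507242))
wrist (array([387.8029029 , 346.95832051]), 3310, np.float64(51.99696247571313), np.float64(-0.7138678210309735)) (array([388.1, 346.4]), 2932, 'z,slopes', np.float64(52.1), array([-0.001,  0.   ])) (array([389.1821252 , 347.02255913]), 2117, np.float64(13.123996729535605), np.float64(-0.03128113191003479))
[410.67190845 404.19524326 192.34215242]
```

Dish1 is seated in stand_a (rim 52, level). Now dish2: grip at (445,59).

```bash
python3 -m handwheel '[{"delta_pos":[0.38,-3.83,0],"yaw":0},{"delta_pos":[0.38,-3.83,0],"yaw":0},{"delta_pos":[0.38,-3.83,0],"yaw":0},{"delta_pos":[0.38,-3.83,0],"yaw":0},{"delta_pos":[0.38,-3.83,0],"yaw":0},{"delta_pos":[0.38,-3.83,0],"yaw":0},{"delta_pos":[0.38,-3.83,0],"yaw":0},{"delta_pos":[0.38,-3.83,0],"yaw":0},{"delta_pos":[0.38,-3.83,0],"yaw":0},{"delta_pos":[0,0,0],"yaw":0}]'
python3 -m handwheel '[{"delta_pos":[0,0,0],"yaw":0},{"delta_pos":[0,0,0],"yaw":0}]'
python3 - <<'E'
from h import *
s=status.read_state(); print(s["eef_pos"],s["tool_rot"])
im,P=shot("wrist"); print(dish(P,2,(426,11)))
im,P=shot("top"); c=dish(P,2,(426,11)); print(c[:3])
y=s["tool_rot"][2]; g=c[0]+52.5*np.array([np.sin(y),-np.cos(y)]); print("move to grip",g-s["eef_pos"][:2])
E
```

```text
clock: 19.35
eef_pos: [444.9, 51.1, 192.1]
tool_rot: [-3.136, -0.001, 2.756]
force: [1.2, -0.4, 0.0]
width: 42.8
gripper_force: 0.0
clock: 19.52
eef_pos: [444.9, 60.2, 192.3]
tool_rot: [-3.141, -0.002, 2.768]
force: [-0.7, 0.5, 0.5]
width: 42.8
gripper_force: 0.0
[444.93943194  60.24194022 192.2702103 ] [-3.14064002e+00 -2.29820822e-03  2.76830919e+00]
(array([425.86055621,  11.57484633]), 2573, np.float64(47.07182648975194), np.float64(-0.5157175025572585))
(array([426.16073683,  10.51285687]), 332, np.float64(47.1668364841305))
move to grip [ 0.36672891 -0.84449745]
```

```bash
python3 -m handwheel '[{"delta_pos":[0.04,-0.06,-3],"yaw":0},{"delta_pos":[0,0,-4],"yaw":0},{"delta_pos":[0,0,-4],"yaw":0},{"delta_pos":[0,0,-2],"yaw":0},{"delta_pos":[0,0,-2],"yaw":0},{"delta_pos":[0,0,-1.3],"yaw":0},{"delta_pos":[0,0,0],"yaw":0},{"delta_pos":[0,0,0],"yaw":0}]'
python3 -m handwheel '[{"delta_pos":[0,0,0],"yaw":0},{"delta_pos":[0,0,0],"yaw":0},{"delta_pos":[0,0,0],"yaw":0},{"delta_pos":[0,0,0],"yaw":0},{"delta_pos":[0,0,0],"yaw":0},{"delta_pos":[0,0,0],"yaw":0}]' -1
python3 -m handwheel '[{"delta_pos":[0,0,1],"yaw":0},{"delta_pos":[0,0,3],"yaw":0},{"delta_pos":[0,0,3],"yaw":0},{"delta_pos":[0,0,3],"yaw":0},{"delta_pos":[0,0,2],"yaw":0},{"delta_pos":[0,0,0],"yaw":0},{"delta_pos":[0,0,0],"yaw":0}]'
python3 - <<'E'
from h import *
s=status.read_state(); print(s["eef_pos"],s["force"])
im,P=shot("wrist")
y=s["tool_rot"][2]; c0=s["eef_pos"][:2]-52.5*np.array([np.sin(y),-np.cos(y)])
print(c0,held(P,2,c0,s["eef_pos"][2]+18))
E
```

```text
clock: 20.28
eef_pos: [444.2, 61.2, 36.2]
tool_rot: [-3.14, -0.006, 2.77]
force: [0.6, -0.4, -0.1]
width: 42.8
gripper_force: 0.0
clock: 20.78
eef_pos: [445.0, 60.2, 37.7]
tool_rot: [3.141, -0.004, 2.768]
force: [-0.5, -0.0, 6.7]
width: 6.6
gripper_force: 58.8
clock: 21.37
eef_pos: [445.2, 60.2, 157.7]
tool_rot: [3.14, -0.003, 2.769]
force: [-0.6, 0.3, -2.0]
width: 5.7
gripper_force: 57.9
[445.2268425   60.21524499 157.72341183] [-0.59307964  0.30879359 -1.95986448]
[426.1059519   11.32105778] (array([428.5,  11.9]), 6053, 'z,slopes', np.float64(167.0), array([0.002, 0.005]))
```

Dish2 is held level, with a grip about 9 mm deep. Carry it above dish1 and compare in one wrist view.

```bash
python3 -m handwheel '[{"delta_pos":[-0.2,2.0,0],"yaw":0},{"delta_pos":[-0.43,3.5,0],"yaw":0},{"delta_pos":[-0.43,3.69,0],"yaw":0},{"delta_pos":[-0.43,3.69,0],"yaw":0},{"delta_pos":[-0.43,3.69,0],"yaw":0},{"delta_pos":[-0.43,3.69,0],"yaw":0},{"delta_pos":[-0.43,3.69,0],"yaw":0},{"delta_pos":[-0.43,3.69,0],"yaw":0},{"delta_pos":[-0.43,3.2,0],"yaw":0},{"delta_pos":[-0.23,2.0,0],"yaw":0}]'
python3 -m handwheel '[{"delta_pos":[0,0,0],"yaw":0},{"delta_pos":[0,0,0],"yaw":0},{"delta_pos":[0,0,-2],"yaw":0},{"delta_pos":[0,0,-2],"yaw":0},{"delta_pos":[0,0,0],"yaw":0},{"delta_pos":[0,0,0],"yaw":0},{"delta_pos":[0,0,0],"yaw":0}]'
cat >> h.py <<'E'
def cmp(n,zh,m,c0,zt,name="wrist",fn=None):
    s=status.read_state(); print(s["eef_pos"].round(1),s["tool_rot"].round(4),s["width"],s["force"].round(1))
    im,P=shot(name); y=s["tool_rot"][2]
    if fn: save(im,fn)
    k=s["eef_pos"][:2]-(OD[n]/2-4)*np.array([np.sin(y),-np.cos(y)])
    print("kin",k.round(1),"held",held(P,n,k,s["eef_pos"][2]+zh,6),"target",dish(P,m,c0,zt))
E
python3 - <<'E'
from h import *
cmp(2,9.5,1,(388,345),52,fn="w5.png"); cmp(2,9.5,1,(388,345),52,"top")
E
```

```text
clock: 22.25
eef_pos: [403.4, 392.2, 154.4]
tool_rot: [-3.14, -0.008, 2.773]
force: [0.7, -0.6, -1.4]
width: 5.9
gripper_force: 58.0
clock: 22.83
eef_pos: [406.6, 387.3, 116.9]
tool_rot: [-3.141, -0.005, 2.767]
force: [0.5, -0.1, -0.4]
width: 6.1
gripper_force: 58.0
[406.6 387.3 116.9] [-3.1406 -0.0051  2.7667] 6.131359053398599 [ 0.5 -0.1 -0.4]
kin [387.3 338.4] held (array([389.7, 339.3]), 6573, 'z,slopes', np.float64(126.2), array([-0.002,  0.004])) target (array([388.25580184, 345.88239855]), 2842, np.float64(52.150768895130874), np.float64(-0.10687286309187272))
[406.7 387.9 117.4] [ 3.1413 -0.0047  2.7671] 5.889403441811804 [ 0.9 -0.2 -0.4]
kin [387.5 339. ] held (array([389.3, 337.4]), 294, 'z,slopes', np.float64(126.7), array([0.002, 0.009])) target (array([388.05445784, 343.67344952]), 305, np.float64(51.82957561228261), np.float64(0.2178165838406585))
```

View pics/w5.png

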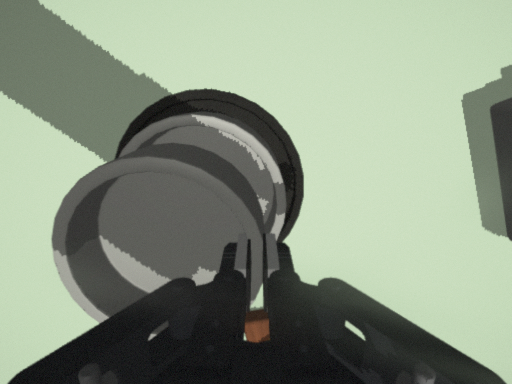

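Dish2 hangs level at px (160,240), over dish1 at (210,165). Wrist and top both give a correction of about (-1.3, +6.5) mm.

```bash
python3 -m handwheel '[{"delta_pos":[-0.13,0.64,0],"yaw":0},{"delta_pos":[0,0,-1],"yaw":0},{"delta_pos":[0,0,-1],"yaw":0},{"delta_pos":[0,0,0],"yaw":0},{"delta_pos":[0,0,0],"yaw":0},{"delta_pos":[0,0,0],"yaw":0}]'
python3 - <<'E'
from h import *
cmp(2,9.5,1,(388,345),52); cmp(2,9.5,1,(388,345),52,"top")
E
```

```text
clock: 23.43
eef_pos: [404.5, 394.5, 96.4]
tool_rot: [-3.14, -0.006, 2.768]
force: [-0.0, 0.2, -0.2]
width: 6.2
gripper_force: 58.0
[404.5 394.5  96.4] [-3.1405 -0.0055  2.7683] 6.199165142238074 [-0.   0.2 -0.2]
kin [385.4 345.6] held (array([387.8, 346.5]), 6587, 'z,slopes', np.float64(105.6), array([-0.002,  0.005])) target (array([388.23306246, 346.1655429 ]), 3086, np.float64(52.123412592183065), np.float64(-0.08259120725667657))
[404.7 394.7  96.6] [-3.141  -0.0053  2.7684] 5.981778948167185 [-0.3 -0.3 -1.2]
kin [385.6 345.8] held (array([387.3, 344.5]), 282, 'z,slopes', np.float64(105.8), array([-0.003,  0.008])) target (array([388.0127094 , 343.58907442]), 316, np.float64(51.780223356855345), np.float64(0.15685521834453198))
```

```bash
python3 -m handwheel '[{"delta_pos":[0.05,-0.06,0],"yaw":0},{"delta_pos":[0,0,-0.8],"yaw":0},{"delta_pos":[0,0,-0.8],"yaw":0},{"delta_pos":[0,0,-0.8],"yaw":0},{"delta_pos":[0,0,-0.6],"yaw":0},{"delta_pos":[0,0,-0.4],"yaw":0},{"delta_pos":[0,0,0],"yaw":0},{"delta_pos":[0,0,0],"yaw":0}]'
python3 -m handwheel '[{"delta_pos":[0,0,0],"yaw":0},{"delta_pos":[0,0,0],"yaw":0},{"delta_pos":[0,0,0],"yaw":0},{"delta_pos":[0,0,0],"yaw":0},{"delta_pos":[0,0,0],"yaw":0},{"delta_pos":[0,0,3],"yaw":0},{"delta_pos":[0,0,4],"yaw":0},{"delta_pos":[0,0,4],"yaw":0},{"delta_pos":[0,0,2],"yaw":0}]' 0
python3 -m handwheel '[{"delta_pos":[0,0,0],"yaw":0},{"delta_pos":[0,0,0],"yaw":0},{"delta_pos":[0,0,0],"yaw":0}]'
python3 - <<'E'
from h import *
print(status.read_state()["eef_pos"])
im,P=shot("wrist"); print(held(P,2,(388,346),69,8),held(P,1,(388,346),52,6))
C={2:(388,344),3:(624,-190),4:(441,-170),5:(615,169)}
im,P=shot("top")
for k in C: print("top",k,dish(P,k,C[k],68 if k==2 else 48)[:3])
E
```

```text
clock: 24.2
eef_pos: [405.0, 394.0, 62.3]
tool_rot: [-3.141, -0.006, 2.768]
force: [0.1, 0.4, -0.9]
width: 6.1
gripper_force: 58.0
clock: 24.95
eef_pos: [406.8, 395.2, 197.1]
tool_rot: [3.137, -0.003, 2.768]
force: [0.3, 0.1, 0.1]
width: 42.8
gripper_force: 0.0
clock: 25.2
eef_pos: [404.3, 393.8, 192.0]
tool_rot: [-3.14, -0.006, 2.769]
force: [-0.4, 0.6, -0.5]
width: 43.2
gripper_force: 0.0
[404.31848365 393.84952439 191.97877789]
(array([388.6, 346.2]), 2615, 'z,slopes', np.float64(68.1), array([-0.001,  0.   ])) (array([388.7, 345.5]), 2314, 'z,slopes', np.float64(52.1), array([-0.   , -0.001]))
top 2 (array([388.29251363, 344.17770681]), 444, np.float64(67.53504344820396))
top 3 (array([ 623.21160607, -190.37333641]), 302, np.float64(46.929820341446145))
top 4 (array([ 440.35187564, -171.00255057]), 216, np.float64(47.22248538209789))
top 5 (array([614.19128214, 168.15949116]), 131, np.float64(46.785380847787906))
```

Dish2 is nested in dish1 (rim 16 mm above, level). Now dish3: grip at (638,-152).

```bash
python3 -m handwheel '[{"delta_pos":[1.56,-3.64,0],"yaw":0},{"delta_pos":[1.56,-3.64,0],"yaw":0},{"delta_pos":[1.56,-3.64,0],"yaw":0},{"delta_pos":[1.56,-3.64,0],"yaw":0},{"delta_pos":[1.56,-3.64,0],"yaw":0},{"delta_pos":[1.56,-3.64,0],"yaw":0},{"delta_pos":[1.56,-3.64,0],"yaw":0},{"delta_pos":[1.56,-3.64,0],"yaw":0},{"delta_pos":[1.56,-3.64,0],"yaw":0},{"delta_pos":[1.56,-3.64,0],"yaw":0}]' -0.3
python3 -m handwheel '[{"delta_pos":[1.56,-3.64,0],"yaw":0},{"delta_pos":[1.56,-3.64,0],"yaw":0},{"delta_pos":[1.56,-3.64,0],"yaw":0},{"delta_pos":[1.56,-3.64,0],"yaw":0},{"delta_pos":[1.56,-3.64,0],"yaw":0},{"delta_pos":[0,0,0],"yaw":0},{"delta_pos":[0,0,0],"yaw":0},{"delta_pos":[0,0,0],"yaw":0}]'
python3 - <<'E'
from h import *
s=status.read_state(); print(s["eef_pos"],s["tool_rot"])
im,P=shot("wrist"); print(dish(P,3,(623,-190)))
im,P=shot("top"); c=dish(P,3,(623,-190)); print(c[:3])
y=s["tool_rot"][2]; g=c[0]+41*np.array([np.sin(y),-np.cos(y)]); print("move to grip",g-s["eef_pos"][:2])
E
```

```text
clock: 26.13
eef_pos: [560.7, 28.3, 191.3]
tool_rot: [-3.14, -0.008, 2.768]
force: [1.4, -0.2, 0.6]
width: 29.8
gripper_force: 0.0
clock: 26.8
eef_pos: [638.1, -151.0, 190.9]
tool_rot: [3.142, -0.009, 2.768]
force: [0.3, 0.7, -0.7]
width: 30.0
gripper_force: 0.0
[ 638.09096773 -151.04528618  190.92011699] [ 3.14156588 -0.0089035   2.76811458]
(array([ 623.18108131, -189.77046425]), 1999, np.float64(47.05300396167394), np.float64(-0.41206483726345766))
(array([ 623., -190.]), 0, nan)
move to grip [-0.13187427 -0.78109043]
```

```bash
python3 -m handwheel '[{"delta_pos":[0,-0.08,-3],"yaw":0},{"delta_pos":[0,0,-3.5],"yaw":0},{"delta_pos":[0,0,-3.5],"yaw":0},{"delta_pos":[0,0,-2.5],"yaw":0},{"delta_pos":[0,0,-2],"yaw":0},{"delta_pos":[0,0,-1.3],"yaw":0},{"delta_pos":[0,0,0],"yaw":0},{"delta_pos":[0,0,0],"yaw":0}]'
python3 -m handwheel '[{"delta_pos":[0,0,0],"yaw":0},{"delta_pos":[0,0,0],"yaw":0},{"delta_pos":[0,0,0],"yaw":0},{"delta_pos":[0,0,0],"yaw":0},{"delta_pos":[0,0,0],"yaw":0},{"delta_pos":[0,0,0],"yaw":0}]' -1
python3 -m handwheel '[{"delta_pos":[0,0,1],"yaw":0},{"delta_pos":[0,0,3],"yaw":0},{"delta_pos":[0,0,3],"yaw":0},{"delta_pos":[0,0,3],"yaw":0},{"delta_pos":[0,0,2],"yaw":0},{"delta_pos":[0,0,0],"yaw":0},{"delta_pos":[0,0,0],"yaw":0}]'
python3 - <<'E'
from h import *
cmp(3,14,3,(623,-190),48)
E
```

```text
clock: 27.57
eef_pos: [639.1, -151.6, 34.7]
tool_rot: [-3.141, -0.006, 2.77]
force: [0.3, -0.8, 0.7]
width: 29.8
gripper_force: 0.0
clock: 28.07
eef_pos: [640.4, -152.7, 36.6]
tool_rot: [3.141, -0.002, 2.769]
force: [0.3, 0.6, 6.1]
width: 7.2
gripper_force: 57.0
clock: 28.65
eef_pos: [639.7, -152.8, 156.5]
tool_rot: [3.141, -0.003, 2.768]
force: [0.5, 1.0, -2.3]
width: 7.6
gripper_force: 56.9
[ 639.7 -152.8  156.5] [ 3.1413e+00 -2.6000e-03  2.7684e+00] 7.63537451977859 [ 0.5  1.  -2.3]
kin [ 624.8 -191. ] held (array([ 624.5, -189.3]), 5209, 'z,slopes', np.float64(167.1), array([-0.002, -0.005])) target (array([ 623., -190.]), 0, nan, nan)
```

```bash
python3 -m handwheel '[{"delta_pos":[-0.8,1.8,0],"yaw":0},{"delta_pos":[-1.6,3.6,0],"yaw":0},{"delta_pos":[-1.6,3.6,0],"yaw":0},{"delta_pos":[-1.6,3.6,0],"yaw":0},{"delta_pos":[-1.6,3.6,0],"yaw":0},{"delta_pos":[-1.6,3.6,0],"yaw":0},{"delta_pos":[-1.6,3.6,0],"yaw":0},{"delta_pos":[-1.6,3.6,0],"yaw":0},{"delta_pos":[-1.6,3.6,0],"yaw":0},{"delta_pos":[-1.6,3.6,0],"yaw":0}]'
python3 -m handwheel '[{"delta_pos":[-1.6,3.6,0],"yaw":0},{"delta_pos":[-1.6,3.6,0],"yaw":0},{"delta_pos":[-1.6,3.6,0],"yaw":0},{"delta_pos":[-1.6,3.6,0],"yaw":0},{"delta_pos":[-1.6,3.6,0],"yaw":0},{"delta_pos":[-0.4,1.3,0],"yaw":0},{"delta_pos":[0,0,0],"yaw":0},{"delta_pos":[0,0,0],"yaw":0},{"delta_pos":[0,0,0],"yaw":0}]'
python3 -m handwheel '[{"delta_pos":[0,0,-1.5],"yaw":0},{"delta_pos":[0,0,-1.5],"yaw":0},{"delta_pos":[0,0,0],"yaw":0},{"delta_pos":[0,0,0],"yaw":0},{"delta_pos":[0,0,0],"yaw":0}]'
python3 - <<'E'
from h import *
cmp(3,11,2,(388.5,345),68); cmp(3,11,2,(388.5,345),68,"top")
E
```

```text
clock: 29.53
eef_pos: [484.8, 190.5, 153.3]
tool_rot: [-3.139, -0.008, 2.768]
force: [0.8, 0.5, -1.4]
width: 7.4
gripper_force: 56.9
clock: 30.28
eef_pos: [403.3, 380.4, 153.8]
tool_rot: [-3.138, -0.005, 2.767]
force: [0.4, -0.6, -1.2]
width: 7.7
gripper_force: 56.9
clock: 30.7
eef_pos: [404.1, 381.4, 125.2]
tool_rot: [-3.141, -0.005, 2.766]
force: [-0.0, 0.7, -0.5]
width: 7.7
gripper_force: 56.9
[404.1 381.4 125.2] [-3.1412 -0.0048  2.7664] 7.684011010848845 [-0.   0.7 -0.5]
kin [389.  343.2] held (array([388.8, 344.8]), 5185, 'z,slopes', np.float64(135.8), array([-0.003, -0.001])) target (array([388.68633803, 345.88597625]), 2576, np.float64(68.0950786443486), np.float64(-0.13506572053529453))
[404.1 381.8 125.4] [ 3.1412 -0.0047  2.7669] 8.01541811280424 [ 0.  -0.2 -1. ]
kin [389.1 343.7] held (array([388.3, 343.6]), 219, 'z,slopes', np.float64(135.6), array([ 0.002, -0.008])) target (array([388.35063498, 343.81221957]), 270, np.float64(67.5159996195419), np.float64(0.1111392579029058))
```

```bash
python3 -m handwheel '[{"delta_pos":[0,0.07,0],"yaw":0},{"delta_pos":[0,0,-1],"yaw":0},{"delta_pos":[0,0,-1],"yaw":0},{"delta_pos":[0,0,-1],"yaw":0},{"delta_pos":[0,0,-0.8],"yaw":0},{"delta_pos":[0,0,-0.6],"yaw":0},{"delta_pos":[0,0,-0.5],"yaw":0},{"delta_pos":[0,0,0],"yaw":0},{"delta_pos":[0,0,0],"yaw":0}]'
python3 -m handwheel '[{"delta_pos":[0,0,0],"yaw":0},{"delta_pos":[0,0,0],"yaw":0},{"delta_pos":[0,0,0],"yaw":0},{"delta_pos":[0,0,0],"yaw":0},{"delta_pos":[0,0,0],"yaw":0},{"delta_pos":[0,0,2],"yaw":0},{"delta_pos":[0,0,4],"yaw":0},{"delta_pos":[0,0,4],"yaw":0},{"delta_pos":[0,0,2],"yaw":0}]' -0.2
python3 -m handwheel '[{"delta_pos":[0,0,0],"yaw":0},{"delta_pos":[0,0,0],"yaw":0},{"delta_pos":[0,0,0],"yaw":0}]'
python3 - <<'E'
from h import *
print(status.read_state()["eef_pos"])
im,P=shot("wrist"); print(held(P,3,(388,346),84,8),held(P,2,(388,346),68,6),held(P,1,(388,346),52,6))
C={3:(388,344),4:(441,-170),5:(615,169)}
im,P=shot("top")
for k in C: print("top",k,dish(P,k,C[k],84 if k==3 else 48)[:3])
E
```

```text
clock: 31.55
eef_pos: [403.0, 382.9, 75.3]
tool_rot: [-3.141, -0.006, 2.768]
force: [-0.2, -0.6, -1.5]
width: 8.0
gripper_force: 56.9
clock: 32.3
eef_pos: [404.7, 384.0, 199.9]
tool_rot: [3.137, -0.003, 2.768]
force: [0.7, 0.5, 0.1]
width: 34.4
gripper_force: 0.0
clock: 32.55
eef_pos: [402.3, 382.8, 195.0]
tool_rot: [-3.14, -0.006, 2.769]
force: [-0.9, -0.4, -1.2]
width: 34.3
gripper_force: 0.0
[402.30591716 382.83905478 195.03374172]
(array([387.8, 346.5]), 2306, 'z,slopes', np.float64(84.1), array([-0.001, -0.001])) (array([389.2, 345.4]), 2296, 'z,slopes', np.float64(68.2), array([ 0.   , -0.002])) (array([388.7, 345.6]), 2346, 'z,slopes', np.float64(52.2), array([ 0.   , -0.001]))
top 3 (array([387.54734731, 344.20669356]), 362, np.float64(83.41190986798244))
top 4 (array([ 440.38523641, -171.0699689 ]), 217, np.float64(46.85351525194881))
top 5 (array([614.07831681, 168.12785656]), 133, np.float64(47.07525014200496))
```

Dish3 is nested. Now dish4: grip at (451,-143).

```bash
python3 -m handwheel '[{"delta_pos":[0.35,-3.76,0],"yaw":0},{"delta_pos":[0.35,-3.76,0],"yaw":0},{"delta_pos":[0.35,-3.76,0],"yaw":0},{"delta_pos":[0.35,-3.76,0],"yaw":0},{"delta_pos":[0.35,-3.76,0],"yaw":0},{"delta_pos":[0.35,-3.76,0],"yaw":0},{"delta_pos":[0.35,-3.76,0],"yaw":0},{"delta_pos":[0.35,-3.76,0],"yaw":0},{"delta_pos":[0.35,-3.76,0],"yaw":0},{"delta_pos":[0.35,-3.76,0],"yaw":0}]' -0.3
python3 -m handwheel '[{"delta_pos":[0.35,-3.76,0],"yaw":0},{"delta_pos":[0.35,-3.76,0],"yaw":0},{"delta_pos":[0.35,-3.76,0],"yaw":0},{"delta_pos":[0.35,-3.76,0],"yaw":0},{"delta_pos":[0,0,0],"yaw":0},{"delta_pos":[0,0,0],"yaw":0},{"delta_pos":[0,0,0],"yaw":0}]'
python3 - <<'E'
from h import *
s=status.read_state(); print(s["eef_pos"],s["tool_rot"])
im,P=shot("wrist"); c=dish(P,4,(440.4,-171)); print(c); save(im,"w6.png")
im,P=shot("top"); print(dish(P,4,(440,-171)))
y=s["tool_rot"][2]; g=c[0]+29.5*np.array([np.sin(y),-np.cos(y)]); print("move to grip",g-s["eef_pos"][:2])
E
```

```text
clock: 33.48
eef_pos: [437.1, 5.3, 194.7]
tool_rot: [-3.14, -0.007, 2.769]
force: [0.1, 0.5, 0.2]
width: 29.4
gripper_force: 0.0
clock: 34.07
eef_pos: [451.2, -142.8, 194.7]
tool_rot: [-3.141, -0.008, 2.768]
force: [-0.1, 0.8, 0.4]
width: 29.8
gripper_force: 0.0
[ 451.23171018 -142.78887253  194.67477967] [-3.14126721 -0.00812251  2.76790015]
(array([ 439.60995476, -170.45266327]), 1390, np.float64(47.11324243867031), np.float64(-0.29817771527351056))
(array([ 440., -171.]), 0, nan, nan)
move to grip [-0.85261571 -0.19971184]
```

View pics/w6.png

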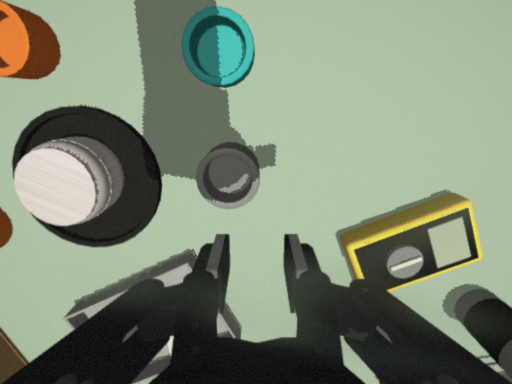

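The grey dish4 is at px (228,175) with free space around it; the turquoise decoy at (218,45) and the tin at (60,185) stay clear. Grasp.

```bash
python3 -m handwheel '[{"delta_pos":[-0.05,-0.04,-3],"yaw":0},{"delta_pos":[0,0,-3.5],"yaw":0},{"delta_pos":[0,0,-3.5],"yaw":0},{"delta_pos":[0,0,-2.5],"yaw":0},{"delta_pos":[0,0,-2.2],"yaw":0},{"delta_pos":[0,0,-1.5],"yaw":0},{"delta_pos":[0,0,0],"yaw":0},{"delta_pos":[0,0,0],"yaw":0}]'
python3 -m handwheel '[{"delta_pos":[0,0,0],"yaw":0},{"delta_pos":[0,0,0],"yaw":0},{"delta_pos":[0,0,0],"yaw":0},{"delta_pos":[0,0,0],"yaw":0},{"delta_pos":[0,0,0],"yaw":0},{"delta_pos":[0,0,0],"yaw":0}]' -1
python3 -m handwheel '[{"delta_pos":[0,0,1],"yaw":0},{"delta_pos":[0,0,3],"yaw":0},{"delta_pos":[0,0,3],"yaw":0},{"delta_pos":[0,0,3],"yaw":0},{"delta_pos":[0,0,3],"yaw":0},{"delta_pos":[0,0,0],"yaw":0},{"delta_pos":[0,0,0],"yaw":0}]'
python3 - <<'E'
from h import *
cmp(4,13,4,(440,-171),48)
E
```

```text
clock: 34.83
eef_pos: [451.1, -142.3, 33.2]
tool_rot: [-3.141, -0.008, 2.77]
force: [0.5, 0.1, -0.2]
width: 30.1
gripper_force: 0.0
clock: 35.33
eef_pos: [452.2, -143.5, 34.8]
tool_rot: [3.141, -0.004, 2.769]
force: [-1.9, 0.3, 8.0]
width: 8.3
gripper_force: 56.4
clock: 35.92
eef_pos: [452.7, -143.8, 165.8]
tool_rot: [3.141, -0.001, 2.769]
force: [0.1, 0.0, -1.1]
width: 8.3
gripper_force: 56.0
[ 452.7 -143.8  165.8] [ 3.1410e+00 -9.0000e-04  2.7689e+00] 8.326793139719575 [ 0.1  0.  -1.1]
kin [ 442.  -171.3] held (array([ 441.3, -169.3]), 3681, 'z,slopes', np.float64(178.5), array([-0.006, -0.018])) target (array([ 440., -171.]), 0, nan, nan)
```

```bash
python3 -m handwheel '[{"delta_pos":[-0.2,2,0],"yaw":0},{"delta_pos":[-0.38,3.68,0],"yaw":0},{"delta_pos":[-0.38,3.68,0],"yaw":0},{"delta_pos":[-0.38,3.68,0],"yaw":0},{"delta_pos":[-0.38,3.68,0],"yaw":0},{"delta_pos":[-0.38,3.68,0],"yaw":0},{"delta_pos":[-0.38,3.68,0],"yaw":0},{"delta_pos":[-0.38,3.68,0],"yaw":0},{"delta_pos":[-0.38,3.68,0],"yaw":0},{"delta_pos":[-0.38,3.68,0],"yaw":0}]'
python3 -m handwheel '[{"delta_pos":[-0.38,3.68,0],"yaw":0},{"delta_pos":[-0.38,3.68,0],"yaw":0},{"delta_pos":[-0.38,3.68,0],"yaw":0},{"delta_pos":[-0.38,3.68,0],"yaw":0},{"delta_pos":[-0.2,1.7,0],"yaw":0},{"delta_pos":[0,0,0],"yaw":0},{"delta_pos":[0,0,0],"yaw":0},{"delta_pos":[0,0,-1.5],"yaw":0},{"delta_pos":[0,0,0],"yaw":0},{"delta_pos":[0,0,0],"yaw":0}]'
python3 - <<'E'
from h import *
cmp(4,13,3,(388,345),84); cmp(4,13,3,(388,345),84,"top")
E
```

```text
clock: 36.8
eef_pos: [413.8, 208.8, 162.4]
tool_rot: [-3.139, -0.007, 2.768]
force: [1.0, -0.4, -0.5]
width: 8.4
gripper_force: 56.0
clock: 37.63
eef_pos: [397.8, 369.3, 147.8]
tool_rot: [-3.138, -0.006, 2.766]
force: [0.0, -0.5, -1.0]
width: 8.3
gripper_force: 56.0
[397.8 369.3 147.8] [-3.1377 -0.0064  2.766 ] 8.334097766586163 [ 0.  -0.5 -1. ]
kin [387.  341.9] held (array([386.4, 343.7]), 3645, 'z,slopes', np.float64(160.6), array([-0.013, -0.017])) target (array([387.48354279, 346.1102679 ]), 2049, np.float64(84.1164514362342), np.float64(-0.16365454092820642))
[398.3 369.9 148.4] [-3.1393 -0.0058  2.7662] 8.198566480245779 [ 0.5 -0.4 -0.2]
kin [387.5 342.5] held (array([386.7, 342.5]), 152, 'z,slopes', np.float64(160.9), array([-0.009, -0.03 ])) target (array([387.55991948, 343.98822704]), 235, np.float64(83.4656777010947), np.float64(0.2571004876744496))
```

```bash
python3 -m handwheel '[{"delta_pos":[0.08,0.15,-1],"yaw":0},{"delta_pos":[0,0,-1],"yaw":0},{"delta_pos":[0,0,-0.5],"yaw":0},{"delta_pos":[0,0,0],"yaw":0},{"delta_pos":[0,0,0],"yaw":0},{"delta_pos":[0,0,0],"yaw":0},{"delta_pos":[0,0,0],"yaw":0}]'
python3 - <<'E'
from h import *
cmp(4,13,3,(388,345),84); cmp(4,13,3,(388,345),84,"top")
E
```

```text
clock: 38.32
eef_pos: [399.2, 373.3, 124.0]
tool_rot: [3.141, -0.005, 2.768]
force: [-0.4, 0.5, -0.8]
width: 8.5
gripper_force: 56.0
[399.2 373.3 124. ] [ 3.1415 -0.0051  2.7685] 8.516684166069249 [-0.4  0.5 -0.8]
kin [388.5 345.9] held (array([387.8, 347.7]), 3647, 'z,slopes', np.float64(136.7), array([-0.008, -0.016])) target (array([387.66393461, 346.35435455]), 2476, np.float64(84.11393261823984), np.float64(-0.17010694632904233))
[399.2 373.4 124. ] [ 3.1414 -0.0051  2.7685] 8.460015977922357 [0.1 0.1 0. ]
kin [388.5 345.9] held (array([387.5, 345.7]), 132, 'z,slopes', np.float64(136.3), array([-0.027,  0.02 ])) target (array([387.49633802, 343.86148486]), 239, np.float64(83.16850746424802), np.float64(0.21672131792936966))
```

```bash
python3 -m handwheel '[{"delta_pos":[0,-0.15,0],"yaw":0},{"delta_pos":[0,0,-0.8],"yaw":0},{"delta_pos":[0,0,-0.8],"yaw":0},{"delta_pos":[0,0,-0.8],"yaw":0},{"delta_pos":[0,0,-0.6],"yaw":0},{"delta_pos":[0,0,-0.4],"yaw":0},{"delta_pos":[0,0,0],"yaw":0},{"delta_pos":[0,0,0],"yaw":0}]'
python3 -m handwheel '[{"delta_pos":[0,0,0],"yaw":0},{"delta_pos":[0,0,0],"yaw":0},{"delta_pos":[0,0,0],"yaw":0},{"delta_pos":[0,0,0],"yaw":0},{"delta_pos":[0,0,0],"yaw":0},{"delta_pos":[0,0,2],"yaw":0},{"delta_pos":[0,0,4],"yaw":0},{"delta_pos":[0,0,4],"yaw":0},{"delta_pos":[0,0,1],"yaw":0}]' -0.3
python3 -m handwheel '[{"delta_pos":[0,0,0],"yaw":0},{"delta_pos":[0,0,0],"yaw":0},{"delta_pos":[0,0,0],"yaw":0}]'
python3 - <<'E'
from h import *
print(status.read_state()["eef_pos"])
im,P=shot("wrist"); print(held(P,4,(388,346),100,8),held(P,3,(388,346),84,6),held(P,1,(388,346),52,6))
im,P=shot("top")
for k,c,z in ((4,(388,344),100),(5,(614,168),48)): print("top",k,dish(P,k,c,z)[:3])
E
```

```text
clock: 39.08
eef_pos: [398.9, 371.6, 89.3]
tool_rot: [-3.141, -0.006, 2.768]
force: [-0.6, -0.3, -0.5]
width: 8.2
gripper_force: 56.0
clock: 39.83
eef_pos: [401.8, 373.2, 205.1]
tool_rot: [3.134, -0.001, 2.768]
force: [0.4, 1.5, 0.1]
width: 29.8
gripper_force: 0.0
clock: 40.08
eef_pos: [398.0, 371.3, 198.6]
tool_rot: [-3.139, -0.007, 2.769]
force: [-0.0, 0.2, -1.0]
width: 30.3
gripper_force: 0.0
[398.00745918 371.32211628 198.57183119]
(array([387. , 345.4]), 1785, 'z,slopes', np.float64(100.1), array([-0.001,  0.002])) (array([388.3, 345.7]), 1965, 'z,slopes', np.float64(84.2), array([ 0.   , -0.001])) (array([388.8, 345.7]), 2343, 'z,slopes', np.float64(52.1), array([-0., -0.]))
top 4 (array([386.82607982, 343.21119438]), 270, np.float64(99.69368535849236))
top 5 (array([614.11701185, 168.19833731]), 130, np.float64(46.607240384919805))
```

Dish4 is nested. Now dish5, gripped across its outside: centre at (614,168).

```bash
python3 -m handwheel '[{"delta_pos":[2.7,-2.54,0],"yaw":0},{"delta_pos":[2.7,-2.54,0],"yaw":0},{"delta_pos":[2.7,-2.54,0],"yaw":0},{"delta_pos":[2.7,-2.54,0],"yaw":0},{"delta_pos":[2.7,-2.54,0],"yaw":0},{"delta_pos":[2.7,-2.54,0],"yaw":0},{"delta_pos":[2.7,-2.54,0],"yaw":0},{"delta_pos":[2.7,-2.54,0],"yaw":0},{"delta_pos":[0,0,0],"yaw":0},{"delta_pos":[0,0,0],"yaw":0}]' 0.6
python3 -m handwheel '[{"delta_pos":[0,0,0],"yaw":0},{"delta_pos":[0,0,0],"yaw":0}]'
python3 - <<'E'
from h import *
s=status.read_state(); print(s["eef_pos"],s["tool_rot"])
im,P=shot("wrist"); c=dish(P,5,(614,168)); print(c)
im,P=shot("top"); print(dish(P,5,(614,168)))
print("move to grip",c[0]-s["eef_pos"][:2])
E
```

```text
clock: 41.02
eef_pos: [615.8, 164.9, 198.1]
tool_rot: [-3.139, -0.006, 2.763]
force: [-0.6, 0.5, -1.3]
width: 68.1
gripper_force: 0.0
clock: 41.18
eef_pos: [613.6, 170.1, 198.6]
tool_rot: [-3.141, -0.008, 2.77]
force: [0.2, -0.7, -0.4]
width: 68.4
gripper_force: 0.0
[613.57186712 170.11735252 198.64190232] [-3.14093595 -0.00803022  2.7703979 ]
(array([613.61193763, 168.85801838]), 800, np.float64(47.124600216048876), np.float64(-0.08746265454335145))
(array([614.01216495, 168.06572598]), 81, np.float64(46.95185340154774), np.float64(0.1530706295884272))
move to grip [ 0.0400705  -1.25933414]
```

```bash
python3 -m handwheel '[{"delta_pos":[0.02,-0.15,-3],"yaw":0},{"delta_pos":[0,0,-3.5],"yaw":0},{"delta_pos":[0,0,-3.5],"yaw":0},{"delta_pos":[0,0,-2.5],"yaw":0},{"delta_pos":[0,0,-2.5],"yaw":0},{"delta_pos":[0,0,-1.9],"yaw":0},{"delta_pos":[0,0,0],"yaw":0},{"delta_pos":[0,0,0],"yaw":0}]'
python3 -m handwheel '[{"delta_pos":[0,0,0],"yaw":0},{"delta_pos":[0,0,0],"yaw":0},{"delta_pos":[0,0,0],"yaw":0},{"delta_pos":[0,0,0],"yaw":0},{"delta_pos":[0,0,0],"yaw":0},{"delta_pos":[0,0,0],"yaw":0}]' -1
python3 -m handwheel '[{"delta_pos":[0,0,1],"yaw":0},{"delta_pos":[0,0,3],"yaw":0},{"delta_pos":[0,0,3],"yaw":0},{"delta_pos":[0,0,3],"yaw":0},{"delta_pos":[0,0,3],"yaw":0},{"delta_pos":[0,0,2],"yaw":0},{"delta_pos":[0,0,0],"yaw":0},{"delta_pos":[0,0,0],"yaw":0}]'
python3 - <<'E'
from h import *
s=status.read_state(); im,P=shot("wrist"); save(im,"w7.png"); print(s["eef_pos"],held(P,5,s["eef_pos"][:2],s["eef_pos"][2]+15,8))
E
```

```text
clock: 41.95
eef_pos: [614.1, 167.8, 30.1]
tool_rot: [-3.14, -0.007, 2.77]
force: [0.6, -0.2, 0.1]
width: 68.4
gripper_force: 0.0
clock: 42.45
eef_pos: [616.5, 167.6, 33.1]
tool_rot: [3.14, -0.003, 2.769]
force: [-1.1, 0.2, 6.1]
width: 41.8
gripper_force: 60.4
clock: 43.12
eef_pos: [616.0, 167.2, 183.0]
tool_rot: [3.139, -0.003, 2.769]
force: [0.0, 0.1, -0.9]
width: 41.8
gripper_force: 60.9
[615.98867946 167.237989   182.97692369] (array([613.1, 168.3]), 3181, 'z,slopes', np.float64(196.9), array([0.002, 0.002]))
```

View pics/w7.png

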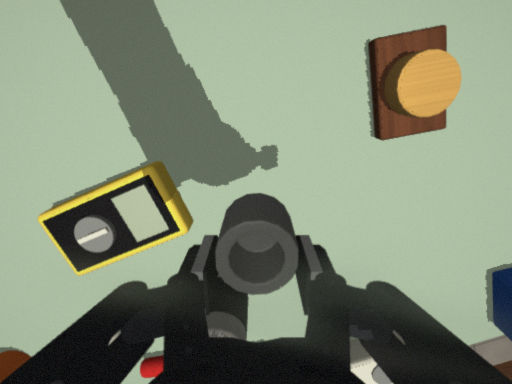

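Dish5 is held upright at px (257,255), clear of everything. Carry it to the stack.

```bash
python3 -m handwheel '[{"delta_pos":[-1.4,1.1,0],"yaw":0},{"delta_pos":[-2.83,2.21,0],"yaw":0},{"delta_pos":[-2.83,2.21,0],"yaw":0},{"delta_pos":[-2.83,2.21,0],"yaw":0},{"delta_pos":[-2.83,2.21,0],"yaw":0},{"delta_pos":[-2.83,2.21,0],"yaw":0},{"delta_pos":[-2.83,2.21,0],"yaw":0},{"delta_pos":[-2.83,2.21,0],"yaw":0},{"delta_pos":[-1.4,1.1,0],"yaw":0},{"delta_pos":[0,0,0],"yaw":0}]'
python3 -m handwheel '[{"delta_pos":[0,0,0],"yaw":0},{"delta_pos":[0,0,-1],"yaw":0},{"delta_pos":[0,0,-1],"yaw":0},{"delta_pos":[0,0,0],"yaw":0},{"delta_pos":[0,0,0],"yaw":0},{"delta_pos":[0,0,0],"yaw":0}]'
cat >> h.py <<'E'
def cmp5():
    for n in ("wrist","top"):
        s=status.read_state(); im,P=shot(n); p=s["eef_pos"]
        print(n,p.round(1),s["width"].round(1),s["force"].round(1),"held",held(P,5,p[:2]+[-2,1],p[2]+14,6),"target",dish(P,4,(387,344.5),100))
E
python3 -c "
from h import *
cmp5()"
```

```text
clock: 44.0
eef_pos: [383.2, 346.8, 179.0]
tool_rot: [-3.138, -0.011, 2.776]
force: [0.4, -0.2, 0.2]
width: 41.5
gripper_force: 60.9
clock: 44.5
eef_pos: [389.7, 342.9, 160.3]
tool_rot: [-3.14, -0.005, 2.767]
force: [-0.7, -0.1, 0.4]
width: 41.6
gripper_force: 60.9Traceback (most recent call last):
  File "<string>", line 3, in <module>
    cmp5()
    ~~~~^^
  File "h.py", line 62, in cmp5
    print(n,p.round(1),s["width"].round(1),s["force"].round(1),"held",held(P,5,p[:2]+[-2,1],p[2]+14,6),"target",dish(P,4,(387,344.5),100))
                       ^^^^^^^^^^^^^^^^
AttributeError: 'float' object has no attribute 'round'
```

```bash
sed -i 's/s\["width"\].round(1)/round(s["width"],1)/' h.py; python3 -c "
from h import *
cmp5()"
```

```text
wrist [389.7 343.2 160.6] 41.7 [ 0.2  0.9 -0.3] held (array([386.9, 344.3]), 3163, 'z,slopes', np.float64(174.7), array([0.   , 0.001])) target (array([386.7497902 , 345.20161209]), 1737, np.float64(100.09313658074214), np.float64(-0.11104648550497132))
top [389.6 343.4 160.8] 41.8 [-0.6  0.4 -0.4] held (array([387.5, 343.6]), 53, 'z,slopes', np.float64(174.7), array([ 0.001, -0.046])) target (array([386.87442314, 342.95586101]), 160, np.float64(99.93389707738243), np.float64(-0.010033284072257231))
```

```bash
python3 -m handwheel '[{"delta_pos":[-0.03,0.02,-1],"yaw":0},{"delta_pos":[0,0,-1],"yaw":0},{"delta_pos":[0,0,0],"yaw":0},{"delta_pos":[0,0,0],"yaw":0},{"delta_pos":[0,0,0],"yaw":0}]'
python3 -c "
from h import *
cmp5()"
```

```text
clock: 45.07
eef_pos: [388.7, 343.8, 140.4]
tool_rot: [-3.141, -0.006, 2.768]
force: [-0.1, -0.2, 0.1]
width: 41.8
gripper_force: 60.9
wrist [388.7 343.8 140.4] 41.8 [-0.1 -0.2  0.1] held (array([385.9, 344.8]), 3155, 'z,slopes', np.float64(154.5), array([-0.002,  0.003])) target (array([386.60850047, 345.26487386]), 2032, np.float64(100.08799498288154), np.float64(-0.20332142964488042))
top [388.9 343.9 140.7] 41.8 [ 0.3  0.3 -0.4] held (array([387. , 345.2]), 52, 'z,slopes', np.float64(154.4), array([ 0.014, -0.001])) target (array([387.01446943, 342.92573304]), 152, np.float64(99.65304903553869), np.float64(0.0719498294118992))
```

```bash
python3 -m handwheel '[{"delta_pos":[0.04,-0.03,0],"yaw":0},{"delta_pos":[0,0,-0.8],"yaw":0},{"delta_pos":[0,0,-0.8],"yaw":0},{"delta_pos":[0,0,-0.8],"yaw":0},{"delta_pos":[0,0,-0.7],"yaw":0},{"delta_pos":[0,0,-0.4],"yaw":0},{"delta_pos":[0,0,0],"yaw":0},{"delta_pos":[0,0,0],"yaw":0}]'
python3 -m handwheel '[{"delta_pos":[0,0,0],"yaw":0},{"delta_pos":[0,0,0],"yaw":0},{"delta_pos":[0,0,0],"yaw":0},{"delta_pos":[0,0,0],"yaw":0},{"delta_pos":[0,0,0],"yaw":0},{"delta_pos":[0,0,2],"yaw":0},{"delta_pos":[0,0,4],"yaw":0},{"delta_pos":[0,0,4],"yaw":0},{"delta_pos":[0,0,1],"yaw":0}]' 0.6
python3 -m handwheel '[{"delta_pos":[0,0,0],"yaw":0},{"delta_pos":[0,0,0],"yaw":0},{"delta_pos":[0,0,0],"yaw":0},{"delta_pos":[0,0,0],"yaw":0}]'
python3 - <<'E'
from h import *
im,P=shot("wrist"); save(im,"w8.png")
for n,z in ((1,52),(2,68),(3,84),(4,100),(5,116)): print(n,held(P,n,(387.5,345.5),z,7))
im,P=shot("scene"); save(im,"s1.png")
im,P=shot("top"); Q=P.reshape(-1,3)
for y in (-298,-385):
  q=Q[(np.hypot(Q[:,0]-600,Q[:,1]-y)<35)&(Q[:,2]>60)&(Q[:,2]<85)]; print("relay",len(q),q.mean(0).round(1))
E
```

```text
clock: 45.83
eef_pos: [389.1, 343.4, 105.3]
tool_rot: [-3.14, -0.006, 2.768]
force: [0.0, 0.4, -0.3]
width: 42.1
gripper_force: 60.9
clock: 46.58
eef_pos: [392.0, 345.0, 220.9]
tool_rot: [3.134, -0.001, 2.768]
force: [0.5, 0.8, -0.4]
width: 68.4
gripper_force: 0.0
clock: 46.92
eef_pos: [388.2, 343.0, 214.2]
tool_rot: [-3.138, -0.007, 2.769]
force: [0.6, 1.1, 0.2]
width: 68.5
gripper_force: 0.0
1 (array([388.8, 345.9]), 2231, 'z,slopes', np.float64(52.1), array([ 0.001, -0.   ]))
2 (array([389.1, 345.7]), 2178, 'z,slopes', np.float64(68.1), array([ 0.001, -0.   ]))
3 (array([388.1, 345.9]), 1854, 'z,slopes', np.float64(84.2), array([ 0.001, -0.001]))
4 (array([387.2, 345. ]), 1486, 'z,slopes', np.float64(100.2), array([ 0.002, -0.002]))
5 (array([386.6, 344.7]), 1088, 'z,slopes', np.float64(116.1), array([0.003, 0.001]))
relay 164 [ 599.1 -297.    72.6]
relay 170 [ 600.  -384.4   72.2]
```

View pics/s1.png

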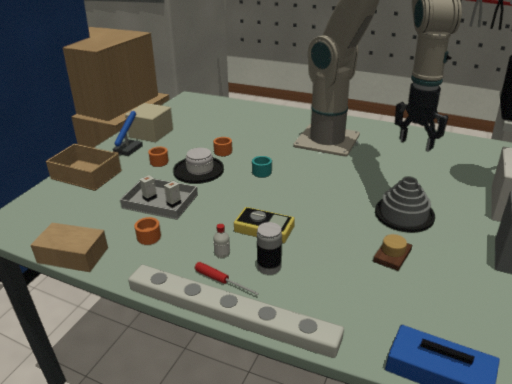

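The scene view shows the full five-dish stack in stand_a at px (407,200). Its rims are level and 16 mm apart. Both relays stand in the tray at (148,187) and (172,193), everything else is in place and the gripper is clear. I hand it in.

```bash
python3 -c "
from cell import ctrl
print(ctrl.finish_job())"
```

```text
the job is handed in; nothing more can be done
None
```

I handed the job in at about 47 s: both relays stand in the steel tray, and all five grey dishes are nested level and fully down in stand_a, the free stand. Nothing else on the bench looked moved in the last picture; the hand-in gave no verdict.

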